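# Turn the tasting board over at the herb stall

## Task

The tasting board was left wrong side up (plain wood up) on the wooden display step. Slide it out over the step's open side, the one with the green-painted edge that faces the mat, until it sticks out about 40 mm but still lies on the step; then take it by the edge from underneath, lift it clear and turn it over in the air, and lay it gently, red side up, squarely in the middle of the green mat. Do not drop or throw the board, and leave the jars, bottle, bowl, gourd and packet box standing where they are.

Things in the scene. Friction and masses are not known exactly. Their poses are not given: they have to be found in the camera images.
- board: Flat wooden board, 150 (its x) x 110 (its y) x 10 mm (z), 0.15 to 0.26 kg, too wide to span. One face light wood, the other red with a brass ring. Origin: centre of the red face; z points out of the wood face: up at the start, down at the end. Starts wholly on the step, its x within 20 degrees of the step's x. If its outer edge is raised slowly, the far edge stays put and it pivots there.
- step: Fixed wooden display step: a top 360 (its x) x 280 (its y) mm, 16 mm thick, upper surface 80 mm above the counter. Origin: centre of its underside at counter height (z up). The open side is its -y side (edge at y = -140 mm), with a thin green-painted edge; under that side the step is open, with 16 mm thick supports under its two x ends (x = -165 and +165 mm) and a back support at y = +100 mm. Turned at most 11 degrees from the world axes.
- mat: Fixed green mat on the counter, 190 (its x) x 150 (its y) x 3 mm. Origin: centre of its underside at counter height; z up. The board belongs in its middle, with the long sides parallel (either way round).
- jar_green: Amber jar with green lid standing on the step near its -x end, 56 mm diameter, 70 mm high. Origin: centre of its base. Leave alone.
- jar_white: Terracotta jar with white lid standing on the step near its +x end, 52 mm diameter, 64 mm high. Origin: centre of its base. Leave alone.
- jar_dark: Small brown jar with yellow lid standing on the step behind the board (near the step's +y side), 44 mm diameter, 64 mm high; sometimes only 15 mm from the board. Origin: centre of its base. Leave alone.
- bowl: Blue bowl on the counter at the far (+x) side of the mat or of the gap between step and mat, 100 mm diameter, 45 mm high. Origin: centre of its base. Leave alone.
- bottle: Amber bottle with brass cap on the counter at the far (+x) side of the mat or of the gap between step and mat, 56 mm diameter, 150 mm high. Origin: centre of its base. Leave alone.
- gourd: Orange gourd on the counter on the robot's side of the mat or of the gap, 96 mm diameter, 69 mm high with its stem. Origin: centre of its base. Leave alone.
- caddy: Open cardboard packet box, 90 x 60 mm, 70 mm high with its packets, to the right of the mat. Origin: centre of its base. Leave alone.
Mind the look-alikes: they are no part of the job. Several things have the shape of the board; the one meant has the colours described above. There is more than one size of the mat; the job needs the larger.

How it is judged:
On the way, in this order (a step that is already met when the one before it is completed fails the run):
1. the board, still lying flat on the step, sticks out at least 25 mm over the open side (y of board in the frame of step below -0.11 m and angle between board's own z axis and vertical below 0.15 rad and height (world z) of board above 0.074 m), for 0.2 s.
2. the board is held in the air on its edge, clear of the step and the counter (angle between board's own z axis and vertical between 1.1 and 2.04 rad and contact force between board and step below 0.05 N and contact force between board and table below 0.05 N and contact force between board and mat below 0.05 N and contact force between board and the fingers above 0.5 N), for 0.1 s.
At the end, for the whole second after the job is handed in: The board lies flat and at rest on the mat, red side up, its centre within 30 mm of the mat's centre and its long sides within 0.2 rad of the mat's; the seven bystanders stand upright within 30 mm of where they were (angle between board's own z axis and vertical above 3.05 rad and horizontal distance between board and mat below 0.03 m and angle between the x axis of board and the x axis of mat, either way round below 0.2 rad and height (world z) of board below 0.02 m and linear speed of board below 0.02 m/s and angular speed of board below 0.1 rad/s and distance of each of jar_green, jar_white, jar_dark, bowl, bottle, gourd, caddy from where it was at the start of the episode below 0.03 m and angle between each of jar_green, jar_white, jar_dark, bowl, bottle, gourd, caddy's own z axis and vertical below 0.2 rad); the robot touches nothing.
It fails at once if the board is dropped or thrown (moves faster than 0.9 m/s, or falls off the counter) (linear speed of board above 0.9 m/s or height (world z) of board below -0.02 m).
It fails at once if a bystander is knocked over or pushed away by more than 30 mm (distance of any of jar_green, jar_white, jar_dark, bowl, bottle, gourd, caddy from where it was at the start of the episode above 0.03 m or angle between any of jar_green, jar_white, jar_dark, bowl, bottle, gourd, caddy's own z axis and vertical above 0.6 rad).
It also fails if it takes over 67 s, if anything falls off the work surface, if the arm or the gripper's body presses on something with over 40 N, if the wrist force passes 120 N, or if a joint passes its speed limit or range.

## Robot

A 7-joint arm with a two-finger parallel gripper is mounted at the origin on the work surface. World frame = base frame: x ahead of the robot, y to its left, z up, the work surface at z = 0. Lengths are in m, angles in rad, forces in N, time in s.
With the tool pointing down it reaches from about 0.425 to 1.025 m from the base axis. Payload 9.4 kg.
Tool frame: the origin (TCP) lies on the centre line of the jaws, within the pads' length; the fingertips stand env.nose_length ahead of it and the grasp point (between the pads) is the TCP (env.nose_length is the distance from the TCP to the fingertips, in m); y points along the fingers, x is the direction in which the jaws open and shut, and the axes are right-handed (so a half turn about y gives the same grasp; the last joint's range is limited). The gripper opens to 93 mm and grips with 3 to 60 N. Pads are 15 mm wide; open, the fingers measure 128 mm over their backs; the gripper's body (75 mm by 188 mm) begins 65 mm behind the grasp point.
Start: joints at [1.077, 0.599, -0.003, 1.599, 0.002, 0.943, -0.08], TCP at [0.293, -0.663, 0.238] pointing down, gripper open.
Joint ranges: [-2.57, 2.57], [-0.35, 1.97], [-1.29, 1.29], [0.11, 2.56], [-1.05, 4.19], [0.11, 1.86], [-2.63, 2.63]. Speed limits (rad/s): [2.22, 2.22, 3.01, 3.01, 3.14, 3.14, 3.14].

## Interface

Orientations are given as a rotation vector (axis times angle).
In Python, from bench import env gives the robot as it stands. The module is installed in compiled form; this text tells all that it offers.
- The arm moves only by the tool servo_tool, never from a script. Its argument "steps" is a list of rows, each a list of 6 numbers: the shift along the tool's x, y, z each as a share of 0.15 m, from -1 to 1, then the turn, a rotation vector about the tool's x, y, z each as a share of 180 degrees, from -1 to 1. A call has 1 to 8 rows; each row shifts and turns the commanded pose from where the row before left it, along the tool's axes as they then stand; what a row does not reach is not made up. A row lasts 1/10 s, in which the tool goes at most 50 mm and 8.59 degrees, less where a joint would pass 70% of its speed; a pose out of reach is approached as far as the arm can. A call with a number of a shift or a turn outside -1 to 1 is refused whole. A call with a gripper value outside its range is refused whole. "hand" is the closure, from 0 (fully open) to 1 (shut), set as the call begins (left out, the last holds). The fingers move at their own pace and stop on an object; "newtons" is the grip in N (left out, the last holds). Time passes only in rows, so rows that do not move let the fingers close. It gives the time, the measured TCP pose, the force and the opening at its end, in the units of the state.
- env.get_obs(): the state, without advancing time (a new reading comes with each control period).
- env.get_image(name): name is "scene" or "top" or "wrist"; returns a dict with "pixels" (400x640x3 uint8, red, green, blue), "camera_matrix" (3x3 intrinsics, pixels), "k1" (the pictures are not rectified: a ray, as slopes to the right and down, at radius r is drawn at 1 + k1 r^2 times it, then the intrinsics apply), "R" (3x3) and "t" (3): a world point X has camera coordinates R X + t; the wrist camera has in their place "T_tool_cam" (4x4, takes a point from camera to tool coordinates, whose origin is the TCP and whose axes are the tool frame's). Camera axes: x right, y down, z forward; pixel columns grow to the right and rows downward; lengths in m; the calibration is good to about 2 mm. A picture is of the moment at which its call begins: read the wrist's pose just before it. There is no depth.
- env.close_job(): hands the job in, once; it reports no verdict.
The state is a dict: "t": time; "joint_positions": joint angles; "qvel": joint speeds; "joint_efforts": joint torques, N m; "position": TCP position; "tool_rot": TCP orientation; "force": force on the tool from outside, world axes, zero at the start; "wrist_torque": the same for the moment, N m; "gripper_width": finger opening in m.
Only numpy, scipy, OpenCV 4.12 (cv2) and the standard library are available. Lean on these libraries where they do the work, as an engineer would, in place of code of your own. Each camera call takes 0.05 s, during which the arm holds its last target.

## Working session

There is one attempt and no reset: what is moved stays moved. The work goes in short steps, Python scripts to look and compute and a tool call to move; the robot and the scene stay as the last step left them, time stands still between calls to the robot, and variables do not carry over. Pictures are saved under pics/ and viewed, and the job is handed in when it is done.

Besides the shell and the picture viewer there is one more tool, called after "Emit:" as name(argument=value, ...), one argument or row to a line, values as JSON. servo_tool: Moves the arm, as the interface text tells. Shift numbers are shares of 0.15 m and turn numbers shares of 180 degrees, none past 1 either way. Its arguments: {"type":"object","properties":{"steps":{"type":"array"},"hand":{"type":"number"},"newtons":{"type":"number"}},"required":["steps"]}

```bash
mkdir -p pics; cat > h.py <<'E'
import numpy as np, cv2
from bench import env
def snap(n,f):
    im=env.get_image(n); cv2.imwrite('pics/'+f,im['pixels'][:,:,::-1]); return im
E
python3 - <<'E'
from h import *
print(env.get_obs()); print(env.nose_length)
for n in ['scene','top','wrist']:
    im=snap(n,n+'0.png'); print({k:v for k,v in im.items() if k!='pixels'})
E
```

```text
{'t': 0.0, 'joint_positions': array([ 1.07730642,  0.60009294, -0.00252621,  1.60011126,  0.00180969,
        0.9428612 , -0.07978856]), 'qvel': array([ 1.20885906e-03,  3.36516657e-04,  4.73938185e-04, -6.69754584e-05,
        1.50052184e-04, -4.07577392e-04, -8.28321176e-04]), 'joint_efforts': array([ 2.05139590e-04, -7.65071797e+01,  1.49773736e+00, -2.52345175e+01,
       -5.23603417e-02,  1.70614984e-02,  1.94689019e-04]), 'position': array([ 0.29329822, -0.66254644,  0.23679008]), 'tool_rot': array([-1.37735984,  0.89788932, -0.89573594]), 'force': array([-0.10717612,  0.50206517, -0.25509355]), 'wrist_torque': array([-0.01735287,  0.00704682, -0.00288688]), 'gripper_width': 0.09277948243965849}
0.019
{'camera_matrix': array([[435.79510818,   0.        , 317.78865507],
       [  0.        , 435.79510818, 199.54416984],
       [  0.        ,   0.        ,   1.        ]]), 'k1': -0.023052482655004904, 'R': array([[-0.76894495,  0.639104  , -0.01642375],
       [ 0.40810951,  0.47092298, -0.78209857],
       [-0.492108  , -0.60809344, -0.62293827]]), 't': array([ 0.38204875, -0.07
[... 284 characters left out ...]
-0.99738178, -0.00955841, -0.0716814 ],
       [ 0.07166764,  0.00177498, -0.99742699]]), 't': array([-0.05525278,  0.44682651,  1.65494993])}
{'camera_matrix': array([[298.37093607,   0.        , 319.00896779],
       [  0.        , 298.37093607, 200.15894535],
       [  0.        ,   0.        ,   1.        ]]), 'k1': -0.017916583007821892, 'T_tool_cam': array([[ 9.99999822e-01, -5.27707840e-04,  2.79188541e-04,
         8.64979769e-04],
       [-4.14678459e-04, -2.77535555e-01,  9.60715277e-01,
        -1.47981994e-01],
       [-4.29492237e-04, -9.60715222e-01, -2.77535724e-01,
         7.83887548e-02],
       [ 0.00000000e+00,  0.00000000e+00,  0.00000000e+00,
         1.00000000e+00]])}
```

View pics/top0.png

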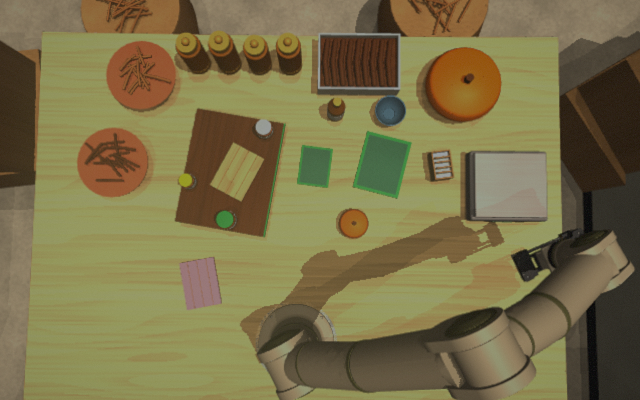

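View pics/scene0.png

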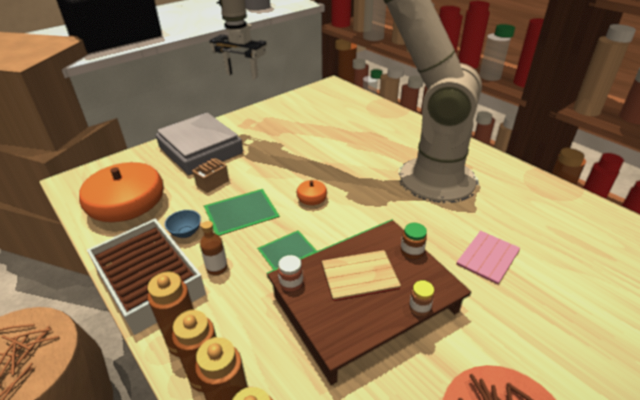

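View pics/wrist0.png

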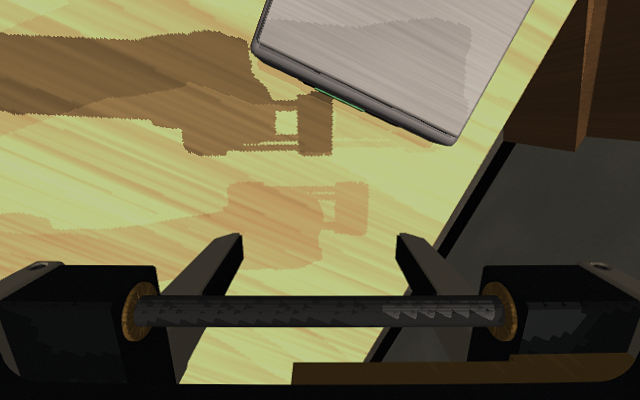

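Top view: the step is at about (232,172), with the light-wood board on it at (237,172). There are two greens, a larger mat at (382,165) and a smaller one at (315,167). Board look-alike: the pink striped slab at (200,283). Next I'll enlarge and measure.

```bash
cat >> h.py <<'E'
def ray(im,uv):
    K=im['camera_matrix'];u=np.array(uv,float).reshape(-1,2)
    d=(u-K[[0,1],2])/K[0,0]; s=d.copy()
    for _ in range(20):
        s=d/(1+im['k1']*(s**2).sum(1,keepdims=True))
    c=np.c_[s,np.ones(len(s))]
    return -im['R'].T@im['t'], c@im['R']
def onplane(im,uv,z):
    o,d=ray(im,uv); return o+d*((z-o[2])/d[:,2:3])
def proj(im,X):
    c=np.array(X).reshape(-1,3)@im['R'].T+im['t']; s=c[:,:2]/c[:,2:]
    s=s*(1+im['k1']*(s**2).sum(1,keepdims=True)); return s*im['camera_matrix'][0,0]+im['camera_matrix'][[0,1],2]
E
python3 - <<'E'
from h import *
im=env.get_image('top');p=im['pixels'];hsv=cv2.cvtColor(p,cv2.COLOR_RGB2HSV)
c=cv2.resize(p[90:250,165:465],None,fx=2.6,fy=2.6,interpolation=cv2.INTER_CUBIC);cv2.imwrite('pics/topcrop.png',c[:,:,::-1])
for n,(u,v) in dict(board=(237,165),step=(210,130),mat=(382,165),mat2=(315,167),gourd=(353,230),caddy=(440,155),table=(330,110),edge=(276,170),bowl=(390,110),bottle=(337,108)).items(): print(n,hsv[v,u],p[v,u])
def rect(mask,z,n):
    cs,_=cv2.findContours(mask,cv2.RETR_EXTERNAL,cv2.CHAIN_APPROX_NONE)
    for k in sorted(cs,key=cv2.contourArea)[::-1][:4]:
        if cv2.contourArea(k)<150: continue
        w=onplane(im,k[:,0,:],z); r=cv2.minAreaRect((w[:,:2]*1000).astype(np.float32)); print(n,r,cv2.boundingRect(k))
g=cv2.inRange(hsv,(50,60,30),(85,255,255)); rect(g,.003,'green')
m=np.zeros_like(g);m[105:240,170:290]=255
b=cv2.inRange(hsv,(14,60,120),(32,255,255))&m; b[:, :205]=0; b[:,270:]=0;b[:140]=0;b[203:]=0
rect(b,.09,'board')
s=cv2.inRange(hsv,(0,40,0),(20,255,140))&m
rect(s,.08,'step')
cv2.imwrite('pics/masks.png',np.hstack([b|0,s])[90:260])
E
```

```text
board [ 25 118 151] [151 139  81]
step [ 14 152  92] [92 63 37]
mat [ 60  83 105] [ 71 105  71]
mat2 [ 57  87 106] [ 73 106  70]
gourd [ 17 197 153] [153 102  35]
caddy [ 90   6 158] [154 158 158]
table [ 15 167  84] [84 56 29]
edge [ 53 131 115] [ 69 115  56]
bowl [ 98  79 107] [ 74  98 107]
bottle [ 15 171  85] [85 56 28]
green ((568.8367919921875, -272.25830078125), (149.06005859375, 188.28895568847656), 75.698974609375) (353, 131, 58, 67)
green ((560.98046875, -53.287837982177734), (100.95060729980469, 127.36093139648438), 83.11990356445312) (297, 145, 36, 42)
green ((385.0737609863281, 237.4725341796875), (51.8037223815918, 51.59767532348633), 1.2187678813934326) (216, 211, 17, 17)
board ((529.1566772460938, 186.45346069335938), (110.51142883300781, 151.05946350097656), 62.45539855957031) (210, 143, 54, 58)
step ((529.552490234375, 212.08929443359375), (275.72589111328125, 359.0140380859375), 80.47021484375) (175, 109, 108, 128)
```

View pics/topcrop.png

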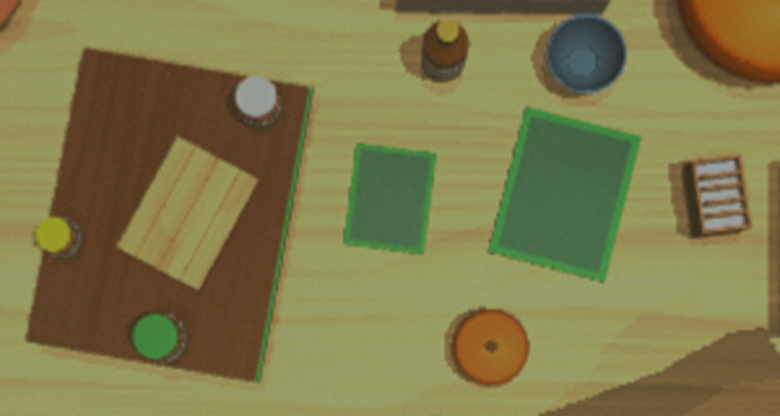

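View pics/masks.png

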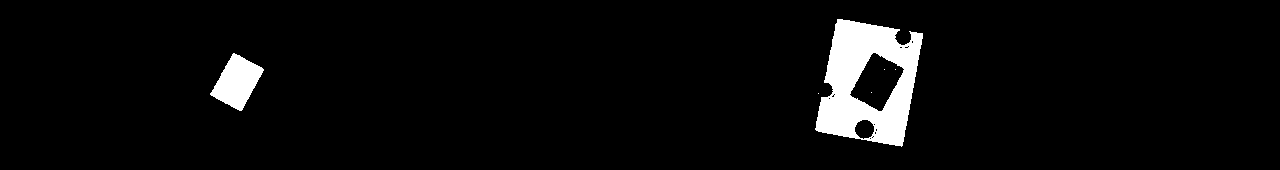

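```bash
cat >> h.py <<'E'
from scipy.spatial.transform import Rotation as Ro
def cur():
    o=env.get_obs(); return o['position'],Ro.from_rotvec(o['tool_rot'])
def frame(ydir,xdir):
    y=np.array(ydir,float);y/=np.linalg.norm(y);x=np.array(xdir,float);x-=y*(x@y);x/=np.linalg.norm(x)
    return Ro.from_matrix(np.c_[x,y,np.cross(x,y)])
def delta(p0,R0,p1,R1):
    """shift in tool axes (m) and turn rotvec (deg), and rows needed; prints per-row shares"""
    s=R0.inv().apply(np.array(p1)-p0); w=np.degrees((R0.inv()*R1).as_rotvec())
    n=int(np.ceil(max(np.linalg.norm(s)/.045,np.linalg.norm(w)/8.0,1)))
    print('shift mm',np.round(s*1000,1),'turn deg',np.round(w,1),'rows',n,'share/row',np.round(s/.15/n,3),np.round(w/180/n,4))
ex=np.array([np.cos(np.radians(-9.5)),np.sin(np.radians(-9.5)),0]); ey=np.array([-ex[1],ex[0],0])
S0=np.array([.529,.210,0])
def s2w(x,y,z): return S0+ex*x+ey*y+np.array([0,0,z])
def w2s(p): d=np.array(p)-S0; return np.array([d@ex,d@ey,d[2]])
E
python3 - <<'E'
from h import *
p,R=cur(); print(R.as_matrix().round(3))
im=env.get_image('top')
for n,(u,v),z in [('jg',(225,219),.15),('jw',(263.5,127.5),.144),('jd',(185,180),.144),('bowl',(390,111),.045),('bottlecap',(337,101.5),.15),('gourd',(353,223),.05),('caddy',(440,165),.07)]:
    w=onplane(im,(u,v),z)[0]; print(n,w.round(3),w2s(w).round(3))
print('board',w2s([.529,.1865,.08]).round(4))
for x,y in [(-75,-55),(75,-55),(75,55),(-75,55)]:
    a=np.radians(-27.5);c,s=np.cos(a),np.sin(a); print(w2s([.529+(c*x-s*y)/1e3,.1865+(s*x+c*y)/1e3,.08]).round(3))
E
```

```text
[[ 0.405 -0.     0.914]
 [-0.914  0.001  0.405]
 [-0.001 -1.    -0.   ]]
jg [0.38  0.209 0.15 ] [-0.147 -0.026  0.15 ]
jw [0.656 0.101 0.144] [ 0.143 -0.087  0.144]
jd [0.495 0.331 0.144] [-0.053  0.114  0.144]
bowl [ 0.734 -0.293  0.045] [ 0.285 -0.462  0.045]
bottlecap [ 0.735 -0.119  0.15 ] [ 0.258 -0.29   0.15 ]
gourd [ 0.375 -0.176  0.05 ] [-0.088 -0.406  0.05 ]
caddy [ 0.558 -0.445  0.07 ] [ 0.136 -0.641  0.07 ]
board [ 0.0039 -0.0232  0.08  ]
[-0.084 -0.052  0.08 ]
[ 0.058 -0.099  0.08 ]
[0.092 0.006 0.08 ]
[-0.05   0.052  0.08 ]
```

```bash
python3 - <<'E'
from h import *
p,R=cur(); R1=frame([0,0,-1],ex)
A=np.array([.55,-.2,.25]); delta(p,R,A,R1); delta(A,R1,s2w(.004,.072,.25),R1); print(s2w(.004,.072,.25))
E
```

```text
shift mm [-319.3  -12.6  422. ] turn deg [ -0.  -56.6  -0. ] rows 12 share/row [-0.177 -0.007  0.234] [-0.     -0.0262 -0.    ]
shift mm [-84.4   0.  472.9] turn deg [0. 0. 0.] rows 11 share/row [-0.051  0.     0.287] [0. 0. 0.]
[0.54482857 0.28035237 0.25      ]
```

Emit:
servo_tool(
  steps=[
    [0,0,0,0,-0.045,0],
    [0,0,0,0,-0.045,0],
    [0,0,0,0,-0.045,0],
    [0,0,0,0,-0.045,0],
    [0,0,0,0,-0.045,0],
    [0,0,0,0,-0.045,0],
    [0,0,0,0,-0.045,0],
    [0,0,0,0,0,0],
  ],
  hand=0,
  newtons=30,
)

```text
t: 1.05
position: [0.2931, -0.663, 0.2374]
tool_rot: [-1.567, 0.128, -0.128]
force: [0.0, -1.1, -0.8]
gripper_width: 0.0931
```

```bash
python3 - <<'E'
from h import *
p,R=cur(); R1=frame([0,0,-1],ex); print(env.get_obs()['joint_positions'])
A=np.array([.55,-.2,.25]); delta(p,R,A,R1); delta(A,R1,s2w(.004,.072,.25),R1)
E
```

```text
[ 1.24352648  0.61315917 -0.27487072  1.58716763  0.19041967  0.96802306
  0.74526752]
shift mm [178.5 -12.4 498.5] turn deg [-0.   0.2  0. ] rows 12 share/row [ 0.099 -0.007  0.277] [-0.      0.0001  0.    ]
shift mm [-84.4   0.  472.9] turn deg [0. 0. 0.] rows 11 share/row [-0.051  0.     0.287] [0. 0. 0.]
```

Emit:
servo_tool(
  steps=[
    [0.1,-0.007,0.27,0,0,0],
    [0.1,-0.007,0.28,0,0,0],
    [0.1,-0.007,0.28,0,0,0],
    [0.1,-0.007,0.28,0,0,0],
    [0.1,-0.007,0.28,0,0,0],
    [0.1,-0.007,0.28,0,0,0],
    [0.1,-0.007,0.28,0,0,0],
    [0.1,-0.007,0.28,0,0,0],
  ],
)

```text
t: 1.85
position: [0.4673, -0.351, 0.2462]
tool_rot: [-1.567, 0.133, -0.133]
force: [0.6, -0.7, -0.1]
gripper_width: 0.093
```

Emit:
servo_tool(
  steps=[
    [0.1,-0.007,0.28,0,0,0],
    [0.1,-0.007,0.28,0,0,0],
    [0.1,-0.007,0.28,0,0,0],
    [0.1,-0.007,0.28,0,0,0],
  ],
)

```text
t: 2.25
position: [0.554, -0.195, 0.2504]
tool_rot: [-1.567, 0.133, -0.133]
force: [0.1, 0.2, -0.9]
gripper_width: 0.0929
```

```bash
python3 - <<'E'
from h import *
p,R=cur(); R1=frame([0,0,-1],ex); print(env.get_obs()['joint_positions'],p)
delta(p,R,s2w(.004,.072,.25),R1)
E
```

```text
[ 0.47663443  0.43722406 -0.33046701  1.89430877  0.18570969  0.83936928
 -0.11881574] [ 0.55398132 -0.19500799  0.25040665]
shift mm [-8.91e+01  4.00e-01  4.67e+02] turn deg [ 0.  -0.2  0. ] rows 11 share/row [-0.054  0.     0.283] [ 0.     -0.0001  0.    ]
```

Emit:
servo_tool(
  steps=[
    [-0.054,0,0.283,0,0,0],
    [-0.054,0,0.283,0,0,0],
    [-0.054,0,0.283,0,0,0],
    [-0.054,0,0.283,0,0,0],
    [-0.054,0,0.283,0,0,0],
    [-0.054,0,0.283,0,0,0],
    [-0.054,0,0.283,0,0,0],
    [-0.054,0,0.283,0,0,0],
  ],
)

```text
t: 3.05
position: [0.5447, 0.1507, 0.2504]
tool_rot: [-1.567, 0.133, -0.133]
force: [0.4, -0.4, 0.0]
gripper_width: 0.0928
```

Emit:
servo_tool(
  steps=[
    [-0.054,0,0.283,0,0,0],
    [-0.054,0,0.283,0,0,0],
    [-0.054,0,0.283,0,0,0],
    [0,0,0,0,0,0],
  ],
)

```text
t: 3.45
position: [0.5402, 0.2859, 0.2504]
tool_rot: [-1.563, 0.127, -0.126]
force: [-0.1, 0.0, -1.1]
gripper_width: 0.093
```

```bash
python3 - <<'E'
from h import *
p,R=cur(); R1=frame([0,0,-1],ex); print(env.get_obs()['joint_positions'],w2s(p))
delta(p,R,s2w(.004,.072,.103),R1)
im=snap('wrist','w1.png');im2=snap('top','t1.png')
cv2.imwrite('pics/t1c.png',cv2.resize(im2['pixels'][90:250,165:465],None,fx=2.6,fy=2.6)[:,:,::-1])
E
```

```text
[-0.31251564  0.47169909 -0.38307468  1.84057241  0.21973916  0.86856655
 -0.9610591 ] [-0.0014751   0.0766951   0.25041975]
shift mm [  5.6 147.4  -5.3] turn deg [-0.2  0.3 -0. ] rows 4 share/row [ 0.009  0.246 -0.009] [-0.0003  0.0004 -0.0001]
```

View pics/w1.png

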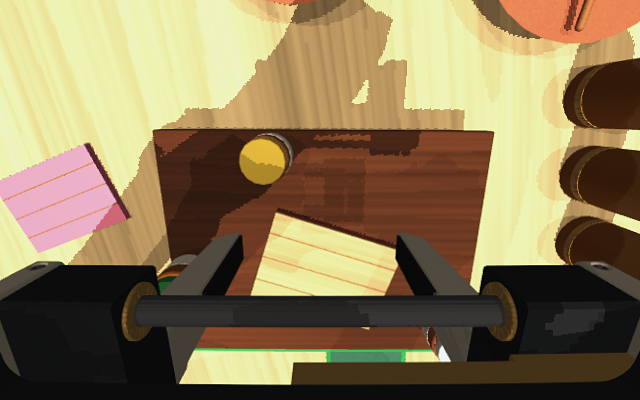

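View pics/t1c.png

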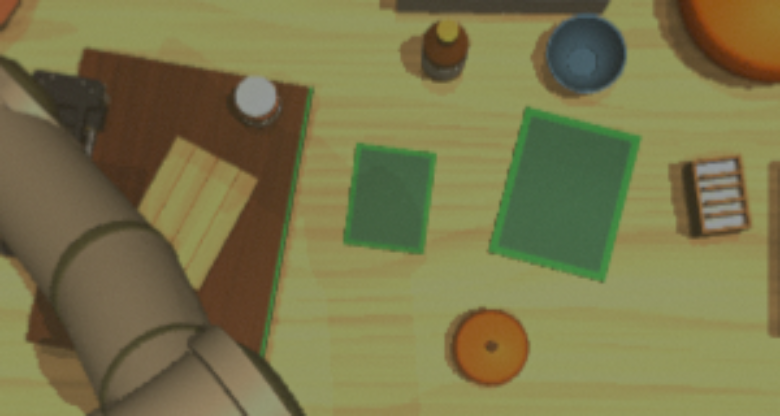

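The wrist view shows the yellow jar lid at (263,162), the board's rear corner at (276,212) and the plain wood lines. I'm cross-checking those points before descending.

```bash
cat >> h.py <<'E'
def wrist_im(im=None):
    p,R=cur(); im=im or env.get_image('wrist'); T=im['T_tool_cam']
    Rc=R.as_matrix()@T[:3,:3]; tc=R.as_matrix()@T[:3,3]+p
    im['R']=Rc.T; im['t']=-Rc.T@tc; return im
E
python3 - <<'E'
from h import *
im=wrist_im()
for n,uv,z in [('jd',(263,162),.144),('corner',(276,211),.09),('c2',(402,249),.09),('stepL',(154,130),.08),('stepR',(493,131),.08)]:
    w=onplane(im,uv,z)[0]; print(n,w.round(3),w2s(w).round(3))
print(proj(im,s2w(-.053,.092,.08)))
E
```

```text
jd [0.502 0.324 0.144] [-0.046  0.108  0.144]
corner [0.493 0.263 0.09 ] [-0.045  0.046  0.09 ]
c2 [0.624 0.195 0.09 ] [0.096 0.001 0.09 ]
stepL [0.383 0.368 0.08 ] [-0.17   0.132  0.08 ]
stepR [0.732 0.309 0.08 ] [0.184 0.131 0.08 ]
[[267.78590006 167.78474355]]
```

Emit:
servo_tool(
  steps=[
    [0.04,0,-0.052,0,0,0],
    [0,0.25,0,0,0,0],
    [0,0.25,0,0,0,0],
    [0,0.25,0,0,0,0],
    [0,0.15,0,0,0,0],
    [0,0.07,0,0,0,0],
    [0,0,0,0,0,0],
  ],
)

```text
t: 4.3
position: [0.5467, 0.2679, 0.1037]
tool_rot: [-1.568, 0.132, -0.13]
force: [-0.3, -0.4, -0.6]
gripper_width: 0.0929
```

```bash
python3 - <<'E'
from h import *
p,R=cur(); print(w2s(p)); print(R.as_matrix().round(3))
im=snap('wrist','w2.png');im2=snap('scene','s2.png')
cv2.imwrite('pics/s2c.png',cv2.resize(im2['pixels'][200:380,240:480],None,fx=3,fy=3)[:,:,::-1])
E
```

```text
[0.0078805  0.06002888 0.10369593]
[[ 0.986 -0.002  0.166]
 [-0.166 -0.001  0.986]
 [-0.001 -1.    -0.002]]
```

View pics/w2.png

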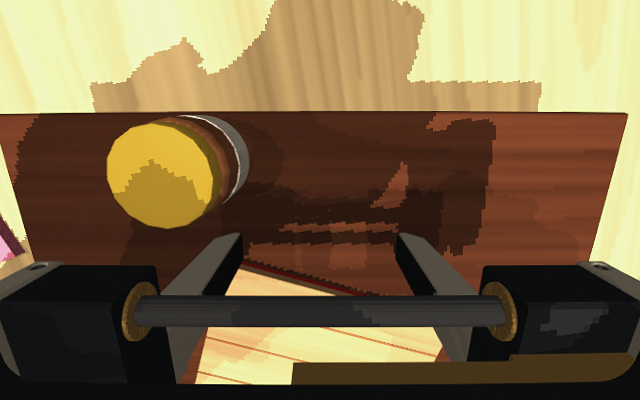

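View pics/s2c.png

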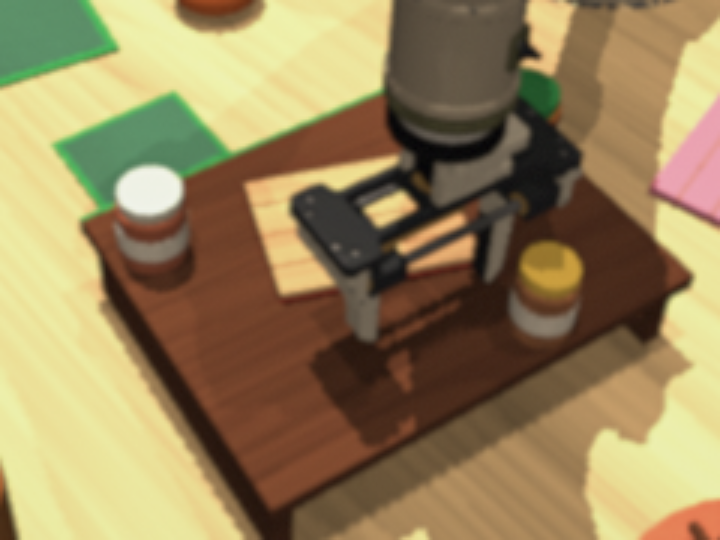

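Emit:
servo_tool(
  steps=[
    [0,0.012,0,0,0,0],
    [0,0,-0.08,0,0,0],
    [0,0,-0.08,0,0,0],
    [0,0,-0.08,0,0,0],
    [0,0,-0.08,0,0,0],
    [0,0,-0.08,0,0,0],
    [0,0,-0.08,0,0,0],
    [0,0,0,0,0,0],
  ],
)

```text
t: 5.2
position: [0.5344, 0.1962, 0.1028]
tool_rot: [-1.569, 0.131, -0.13]
force: [0.6, 0.2, 0.1]
gripper_width: 0.0925
```

Emit:
servo_tool(
  steps=[
    [0,0,-0.06,0,0,0],
    [0,0,-0.06,0,0,0],
    [0,0,-0.06,0,0,0],
    [0,0,0,0,0,0],
  ],
)

```text
t: 5.6
position: [0.5299, 0.1704, 0.1028]
tool_rot: [-1.568, 0.131, -0.13]
force: [-0.4, -0.6, 0.4]
gripper_width: 0.0927
```

```bash
python3 - <<'E'
from h import *
p,R=cur(); print(w2s(p))
im2=snap('scene','s3.png')
cv2.imwrite('pics/s3c.png',cv2.resize(im2['pixels'][200:380,240:480],None,fx=3,fy=3)[:,:,::-1])
im2=snap('top','t3.png')
cv2.imwrite('pics/t3c.png',cv2.resize(im2['pixels'][100:240,165:325],None,fx=4,fy=4)[:,:,::-1])
E
```

```text
[ 0.00745578 -0.03889332  0.1027952 ]
```

View pics/t3c.png

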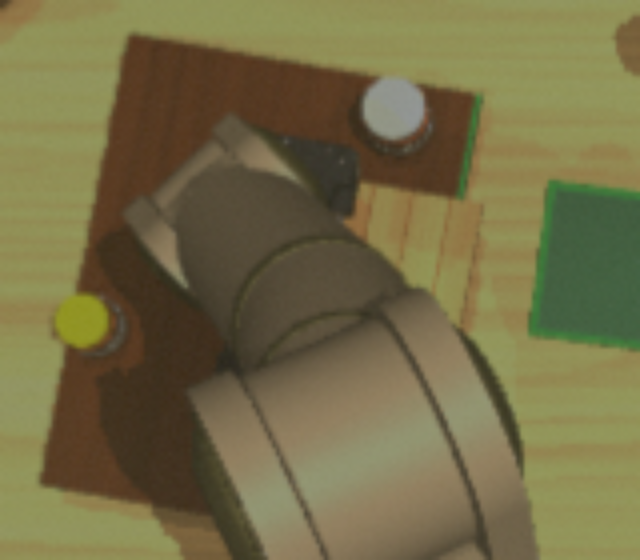

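View pics/s3c.png

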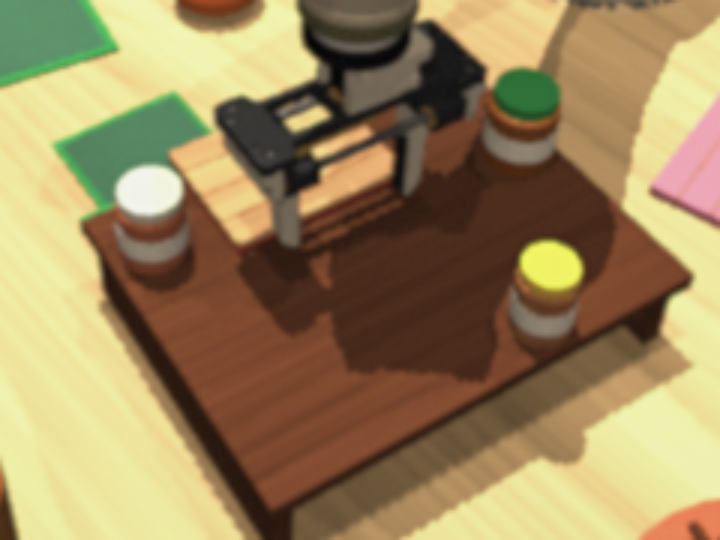

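```bash
python3 - <<'E'
from h import *
im=env.get_image('top')
for (u,v) in [(482,204),(477,255),(470,325),(362,184),(483,95),(463,195)]:
    for z in (.09,): w=onplane(im,(165+u/4-.4,100+v/4-.4),z)[0]; print((u,v),w2s(w).round(4))
im=env.get_image('scene')
for (u,v) in [(240,246),(170,155)]:
    w=onplane(im,(240+u/3-.3,200+v/3-.3),.09)[0]; print((u,v),w2s(w).round(4))
E
```

```text
(482, 204) [ 0.0939 -0.1585  0.09  ]
(477, 255) [ 0.0541 -0.1618  0.09  ]
(470, 325) [-0.0003 -0.1662  0.09  ]
(362, 184) [ 0.093  -0.0644  0.09  ]
(483, 95) [ 0.178  -0.1441  0.09  ]
(463, 195) [ 0.0982 -0.1428  0.09  ]
(240, 246) [ 0.0956 -0.0422  0.09  ]
(170, 155) [ 0.0957 -0.1507  0.09  ]
```

Emit:
servo_tool(
  steps=[
    [0,0,-0.03,0,0,0],
    [0,0,-0.03,0,0,0],
    [0,0,-0.03,0,0,0],
    [0,0,-0.03,0,0,0],
    [0,0,-0.03,0,0,0],
    [0,0,0,0,0,0],
    [0,0,0,0,0,0],
  ],
)

```text
t: 6.5
position: [0.5265, 0.1497, 0.1029]
tool_rot: [-1.567, 0.13, -0.129]
force: [0.3, 0.1, 0.4]
gripper_width: 0.0932
```

```bash
python3 - <<'E'
from h import *
p,R=cur(); print(w2s(p))
im2=snap('scene','s4.png')
cv2.imwrite('pics/s4c.png',cv2.resize(im2['pixels'][200:380,240:480],None,fx=3,fy=3)[:,:,::-1])
im2=snap('top','t4.png')
cv2.imwrite('pics/t4c.png',cv2.resize(im2['pixels'][100:240,165:325],None,fx=4,fy=4)[:,:,::-1])
E
```

```text
[ 0.00752877 -0.05985911  0.10291815]
```

View pics/t4c.png

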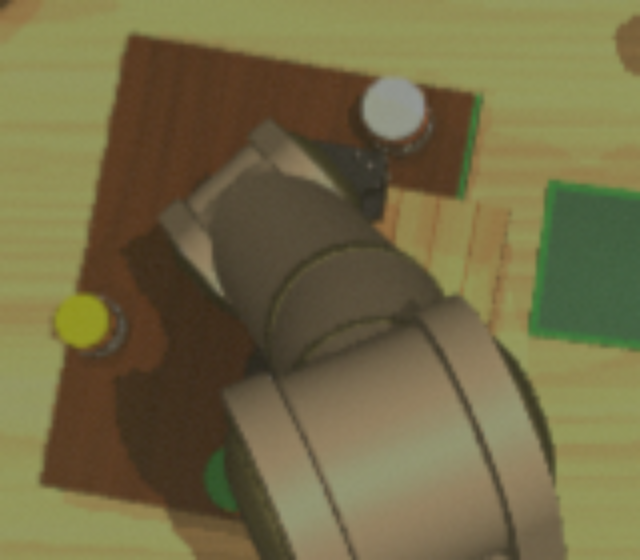

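View pics/s4c.png

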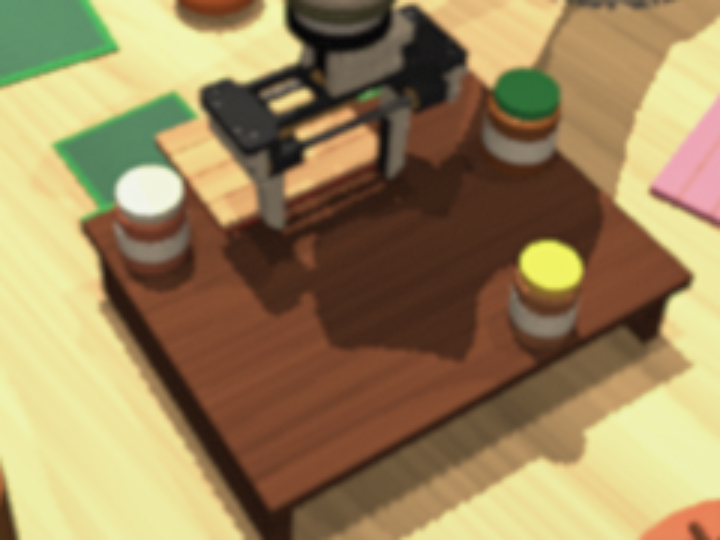

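The top view has the front corner at crop (510,210), about 40 mm beyond the green edge. I'll back off, lift, and measure without the arm in the way.

Emit:
servo_tool(
  steps=[
    [0,0,0.06,0,0,0],
    [0,-0.02,0.04,0,0,0],
    [0,-0.25,0,0,0,0],
    [0,-0.3,0,0,0,0],
    [0,-0.3,0,0,0,0],
    [0,-0.3,0,0,0,0],
    [-0.1,-0.2,-0.2,0,0,0],
    [-0.1,0,-0.3,0,0,0],
  ],
)

```text
t: 7.4
position: [0.4888, 0.0989, 0.3126]
tool_rot: [-1.563, 0.12, -0.131]
force: [0.2, -1.0, -1.0]
gripper_width: 0.0933
```

```bash
python3 - <<'E'
from h import *
o=env.get_obs();p,R=cur(); print(p,w2s(p),o['joint_positions'])
A=s2w(.02,-.30,.30)
delta(p,R,A,R);
R1=frame([0,0,-1],-ey); delta(A,R,A,R1)
print(A)
E
```

```text
[0.48882515 0.0988748  0.31264226] [-0.02128293 -0.11623195  0.31264226] [ 0.04379262  0.26291536 -0.44513553  2.00096542  0.14324814  0.89915388
 -0.63624056]
shift mm [  40.1   12.1 -184.1] turn deg [0. 0. 0.] rows 5 share/row [ 0.053  0.016 -0.245] [0. 0. 0.]
shift mm [0. 0. 0.] turn deg [-0.5 90.3  0.1] rows 12 share/row [0. 0. 0.] [-0.0002  0.0418  0.0001]
[ 0.49921143 -0.08918663  0.3       ]
```

Emit:
servo_tool(
  steps=[
    [0.05,0.016,-0.24,0,0,0],
    [0.05,0.016,-0.24,0,0,0],
    [0.05,0.016,-0.24,0,0,0],
    [0.05,0.016,-0.24,0,0,0],
    [0.05,0,-0.24,0,0.045,0],
    [0,0,0,0,0.045,0],
    [0,0,0,0,0.045,0],
    [0,0,0,0,0.045,0],
  ],
)

```text
t: 8.2
position: [0.4949, -0.0876, 0.2991]
tool_rot: [-1.493, 0.575, -0.575]
force: [-0.4, 0.5, 0.4]
gripper_width: 0.0932
```

Emit:
servo_tool(
  steps=[
    [0,0,0,0,0.045,0],
    [0,0,0,0,0.045,0],
    [0,0,0,0,0.045,0],
    [0,0,0,0,0.045,0],
    [0,0,0,0,0.045,0],
    [0,0,0,0,0.045,0],
    [0,0,0,0,0.045,0],
    [0,0,0,0,0,0],
  ],
)

```text
t: 9.0
position: [0.495, -0.0871, 0.2991]
tool_rot: [-1.134, 1.318, -1.318]
force: [0.2, -0.7, -0.0]
gripper_width: 0.0929
```

```bash
python3 - <<'E'
from h import *
o=env.get_obs();p,R=cur(); print(p,w2s(p),o['joint_positions'])
R1=frame([0,0,-1],-ey); delta(p,R,p,R1)
im=snap('top','t5.png');hsv=cv2.cvtColor(im['pixels'],cv2.COLOR_RGB2HSV)
b=cv2.inRange(hsv,(14,60,120),(32,255,255)); 
cv2.imwrite('pics/t5c.png',cv2.resize(im['pixels'][90:250,165:365],None,fx=4,fy=3.7)[:,:,::-1])
snap('wrist','w5.png')
E
```

```text
[ 0.4949893  -0.08707417  0.29907004] [ 0.01548712 -0.29861336  0.29907004] [ 0.09295448  0.25897295 -0.03983216  2.02508041  0.01328998  0.85750331
 -1.67449442]
shift mm [0. 0. 0.] turn deg [-0.   0.9 -0. ] rows 1 share/row [0. 0. 0.] [-0.0001  0.0052 -0.0001]
```

View pics/t5c.png

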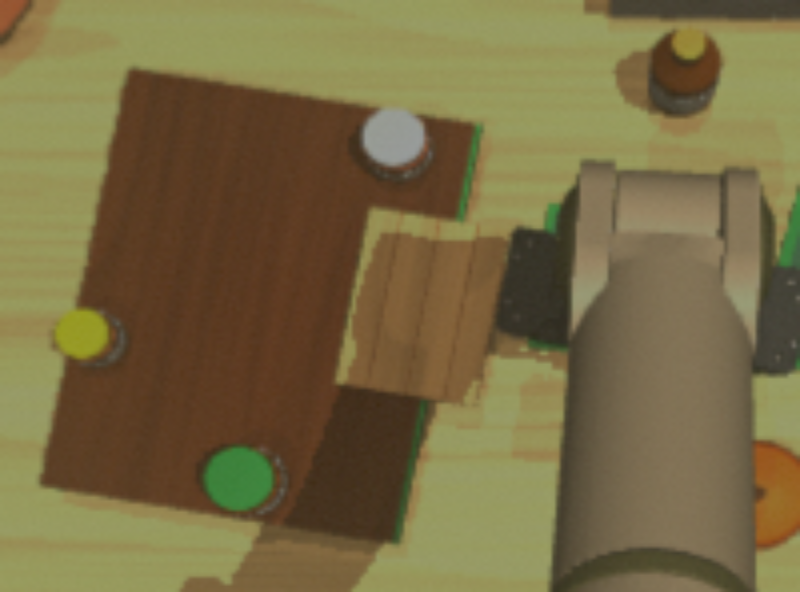

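View pics/w5.png

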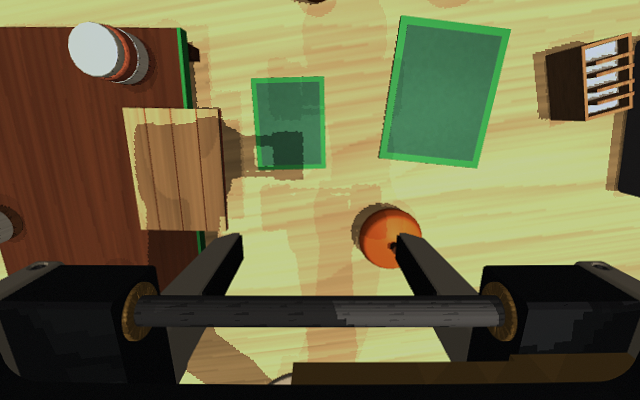

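Top view: the board overhangs the green edge, with corners at about crop (370,207), (337,383) and (478,405). Wrist view: board corners at (122,108), (220,109), (226,230) and (140,230).

```bash
python3 - <<'E'
from h import *
im=env.get_image('top')
for (u,v) in [(370,207),(337,383),(475,403),(512,233)]:
    w=onplane(im,(165+u/4-.4,90+v/3.7-.4),.09)[0]; print((u,v),w2s(w).round(4))
im=wrist_im()
for uv in [(122,108),(220,109),(226,230),(140,230),(178,28)]:
    w=onplane(im,uv,.09 if uv[1]>30 else .08)[0]; print(uv,w2s(w).round(4))
E
```

```text
(370, 207) [ 0.0943 -0.0704  0.09  ]
(337, 383) [-0.0554 -0.0723  0.09  ]
(475, 403) [-0.0533 -0.1797  0.09  ]
(512, 233) [ 0.0919 -0.1825  0.09  ]
(122, 108) [ 0.0968 -0.0701  0.09  ]
(220, 109) [ 0.0976 -0.1837  0.09  ]
(226, 230) [-0.0514 -0.1811  0.09  ]
(140, 230) [-0.054  -0.0694  0.09  ]
(178, 28) [ 0.1832 -0.1394  0.08  ]
```

Emit:
servo_tool(
  steps=[
    [0,0,0,0,0.005,0.043],
    [0,0,0,0,0,0.043],
    [0,0,0,0,0,0.043],
    [0,0,0,0,0,0.043],
    [0,0,0,0,0,0.043],
    [0,0,0,0,0,0.043],
    [0,0,0,0,0,0.043],
    [0,0,0,0,0,0],
  ],
)

```text
t: 10.0
position: [0.4941, -0.0909, 0.2962]
tool_rot: [-0.361, 1.568, -0.617]
force: [-0.6, -0.4, 0.4]
gripper_width: 0.0932
```

```bash
python3 - <<'E'
from h import *
o=env.get_obs();p,R=cur(); print(p,w2s(p),o['joint_positions']); print(R.as_matrix().round(3))
for th in (40,30,20):
    t=np.radians(th); R1=frame(np.cos(t)*ey-np.sin(t)*np.array([0,0,1]),[0,0,-1]); delta(p,R,p,R1)
E
```

```text
[ 0.4940528  -0.09086819  0.29621567] [ 0.01518965 -0.30250992  0.29621567] [ 0.74892137  0.52415733 -0.27402455  2.01598829 -0.83259179  1.16396826
 -0.69251549]
[[-0.101  0.134  0.986]
 [-0.573  0.802 -0.168]
 [-0.813 -0.582 -0.004]]
shift mm [0. 0. 0.] turn deg [ 0.  -0.3 -4.4] rows 1 share/row [0. 0. 0.] [ 0.0001 -0.0017 -0.0244]
shift mm [0. 0. 0.] turn deg [-0.  -0.3  5.6] rows 1 share/row [0. 0. 0.] [-0.     -0.0017  0.0312]
shift mm [0. 0. 0.] turn deg [-0.  -0.3 15.6] rows 2 share/row [0. 0. 0.] [-0.0001 -0.0009  0.0434]
```

Emit:
servo_tool(
  steps=[
    [0,0,0,0,0,0.043],
    [0,0,0,0,0,0.043],
    [0,0,0,0,0,0],
    [0,0,0,0,0,0],
  ],
)

```text
t: 10.4
position: [0.4947, -0.0875, 0.2986]
tool_rot: [-0.156, 1.579, -0.409]
force: [0.4, 0.0, -0.2]
gripper_width: 0.093
```

```bash
python3 - <<'E'
from h import *
o=env.get_obs();p,R=cur(); print(p,w2s(p),o['joint_positions']); print(R.as_matrix().round(3))
for th in (30,20):
    t=np.radians(th); R1=frame(np.cos(t)*ey-np.sin(t)*np.array([0,0,1]),[0,0,-1]); delta(p,R,p,R1)
im=snap('scene','s6.png')
E
```

```text
[ 0.49472646 -0.08747279  0.2986279 ] [ 0.01529367 -0.2990499   0.2986279 ] [ 0.83857927  0.65343961 -0.33355402  2.01634589 -0.93255122  1.29208712
 -0.55897296]
[[-0.058  0.151  0.987]
 [-0.347  0.924 -0.162]
 [-0.936 -0.352 -0.001]]
shift mm [0. 0. 0.] turn deg [ 0.2 -0.  -9.4] rows 2 share/row [0. 0. 0.] [ 0.0005 -0.     -0.0261]
shift mm [0. 0. 0.] turn deg [ 0.2 -0.   0.6] rows 1 share/row [0. 0. 0.] [ 0.0011 -0.0001  0.0033]
```

View pics/s6.png

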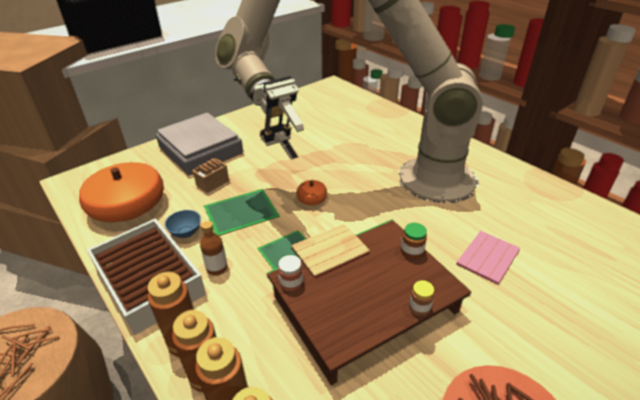

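```bash
python3 - <<'E'
from h import *
p,R=cur(); R1=R; A=s2w(.0205,-.29,.118); delta(p,R,A,R); delta(A,R,s2w(.0205,-.166,.118),R)
E
```

```text
shift mm [166.8  71.9   5.2] turn deg [0. 0. 0.] rows 5 share/row [0.222 0.096 0.007] [0. 0. 0.]
shift mm [-43.7 116.1   0.5] turn deg [0. 0. 0.] rows 3 share/row [-0.097  0.258  0.001] [0. 0. 0.]
```

Emit:
servo_tool(
  steps=[
    [0.15,0.064,0.007,0,0,0],
    [0.15,0.064,0.007,0,0,0],
    [0.15,0.064,0.007,0,0,0],
    [0.15,0.064,0.007,0,0,0],
    [0.15,0.064,0.007,0,0,0],
    [0.15,0.064,0.007,0,0,0],
    [0.15,0.064,0,0,0,0],
    [0.06,0.03,0,0,0,0],
  ],
)

```text
t: 11.25
position: [0.5027, -0.0791, 0.1174]
tool_rot: [-0.156, 1.577, -0.408]
force: [0.3, 0.3, -0.6]
gripper_width: 0.0931
```

```bash
python3 - <<'E'
from h import *
o=env.get_obs();p,R=cur(); print(p,w2s(p),o['joint_positions']); print(R.as_matrix().round(3))
t=np.radians(20.6); R1=frame(np.cos(t)*ey-np.sin(t)*np.array([0,0,1]),[0,0,-1]); delta(p,R,s2w(.0205,-.166,.118),R1)
im=snap('wrist','w7.png');snap('scene','s7.png')
E
```

```text
[ 0.50271489 -0.07907933  0.11743844] [ 0.02178723 -0.28945308  0.11743844] [ 0.81557106  0.95543449 -0.33286966  2.04078951 -0.95813306  1.06590307
 -0.31303503]
[[-0.056  0.151  0.987]
 [-0.347  0.924 -0.161]
 [-0.936 -0.351  0.   ]]
shift mm [-43.9 115.4  -0.8] turn deg [ 0.2  0.1 -0. ] rows 3 share/row [-0.098  0.256 -0.002] [ 0.0004  0.0002 -0.0001]
```

View pics/w7.png

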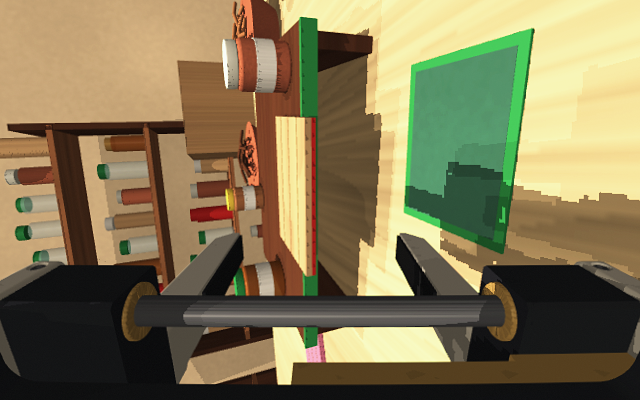

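View pics/s7.png

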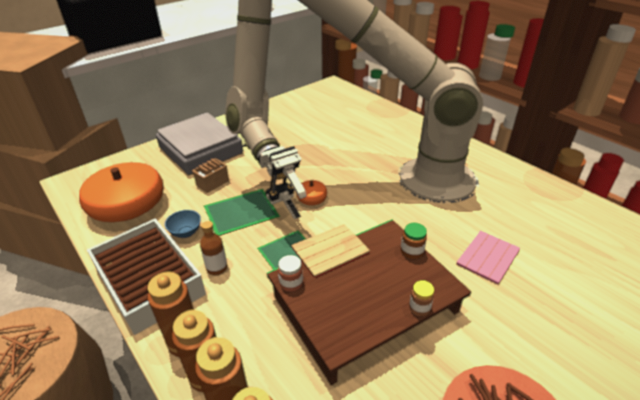

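The wrist view shows the overhanging board edge between the fingers, at about x=310 with wood on the left (up) and red on the right (below). The way in is clear.

Emit:
servo_tool(
  steps=[
    [-0.042,0.11,0,0,0,0],
    [-0.042,0.11,0,0,0,0],
    [-0.042,0.11,0,0,0,0],
    [-0.042,0.11,0,0,0,0],
    [-0.042,0.11,0,0,0,0],
    [-0.042,0.11,0,0,0,0],
    [-0.042,0.11,0,0,0,0],
    [0,0,0,0,0,0],
  ],
)

```text
t: 12.15
position: [0.5225, 0.0438, 0.121]
tool_rot: [-0.152, 1.577, -0.405]
force: [-0.1, -0.2, 0.1]
gripper_width: 0.0929
```

```bash
python3 - <<'E'
from h import *
o=env.get_obs();p,R=cur(); print(p,w2s(p),o['joint_positions'],o['force'])
t=np.radians(20.6); R1=frame(np.cos(t)*ey-np.sin(t)*np.array([0,0,1]),[0,0,-1]); delta(p,R,s2w(.0205,-.166,.118),R1)
im=snap('wrist','w8.png')
E
```

```text
[0.52253392 0.0438336  0.12097142] [ 0.02104797 -0.16495474  0.12097142] [ 0.85606695  1.03978402 -0.71195214  2.14518685 -1.03243231  0.69338466
 -0.38046445] [-0.14037398 -0.19037578  0.11352987]
shift mm [ 3.1  0.1 -0.6] turn deg [ 0.2  0.1 -0.3] rows 1 share/row [ 0.021  0.    -0.004] [ 0.0011  0.0008 -0.0016]
```

View pics/w8.png

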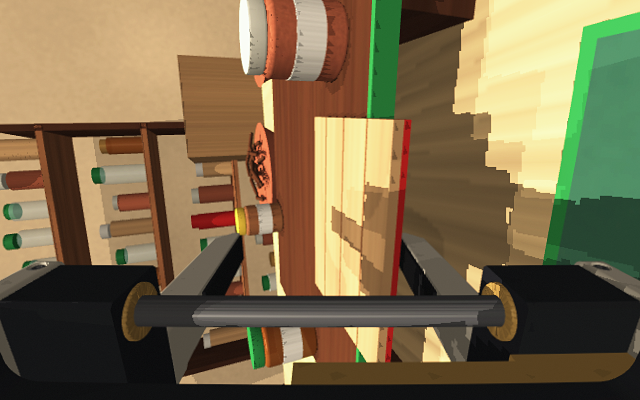

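Emit:
servo_tool(
  steps=[
    [0,0,0,0,0,0],
    [0,0,0,0,0,0],
    [0,0,0,0,0,0],
    [0,0,0,0,0,0],
  ],
  hand=0.4,
  newtons=30,
)

```text
t: 12.6
position: [0.5226, 0.0417, 0.1187]
tool_rot: [-0.151, 1.579, -0.408]
force: [-0.0, -1.4, -1.0]
gripper_width: 0.0657
```

```bash
python3 - <<'E'
from h import *
im=snap('wrist','w9.png')
E
```

```text
(no output)
```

View pics/w9.png

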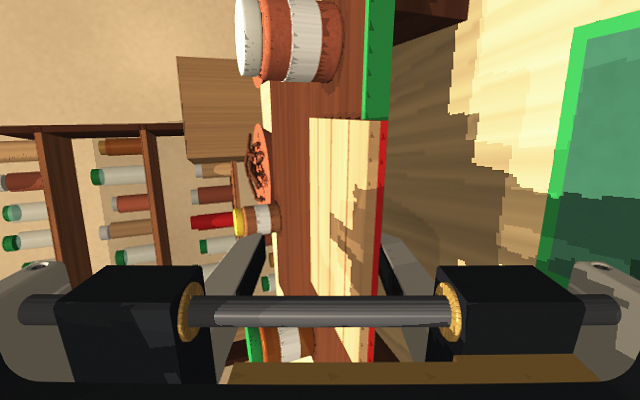

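Emit:
servo_tool(
  steps=[
    [0,0,0,0,0,0],
    [0,0,0,0,0,0],
    [0,0,0,0,0,0],
    [0,0,0,0,0,0],
  ],
  hand=0.65,
)

```text
t: 13.05
position: [0.5224, 0.0422, 0.1189]
tool_rot: [-0.151, 1.579, -0.407]
force: [-0.5, -0.4, -0.9]
gripper_width: 0.0338
```

```bash
python3 - <<'E'
from h import *
im=snap('wrist','w10.png')
im=snap('top','t10.png')
cv2.imwrite('pics/t10c.png',cv2.resize(im['pixels'][90:250,165:365],None,fx=4,fy=3.7)[:,:,::-1])
E
```

```text
(no output)
```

View pics/w10.png

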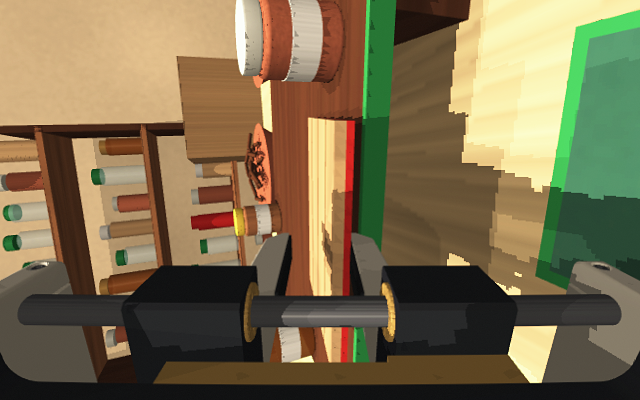

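View pics/t10c.png

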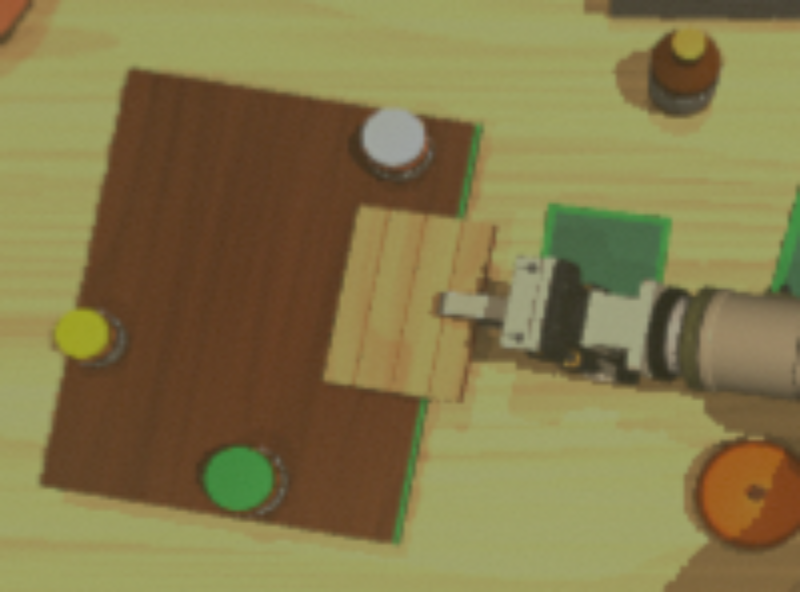

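Emit:
servo_tool(
  steps=[
    [0,0.02,0,0,0,0],
    [0,0.02,0,0,0,0],
    [0,0.02,0,0,0,0],
    [0,0,0,0,0,0],
  ],
)

```text
t: 13.55
position: [0.5237, 0.0511, 0.1158]
tool_rot: [-0.151, 1.58, -0.406]
force: [0.3, 0.0, -1.6]
gripper_width: 0.0325
```

```bash
python3 - <<'E'
from h import *
p,R=cur(); print(w2s(p))
im=snap('top','t11.png')
cv2.imwrite('pics/t11c.png',cv2.resize(im['pixels'][90:250,165:365],None,fx=4,fy=3.7)[:,:,::-1])
E
```

```text
[ 0.02101675 -0.15759231  0.11579731]
```

View pics/t11c.png

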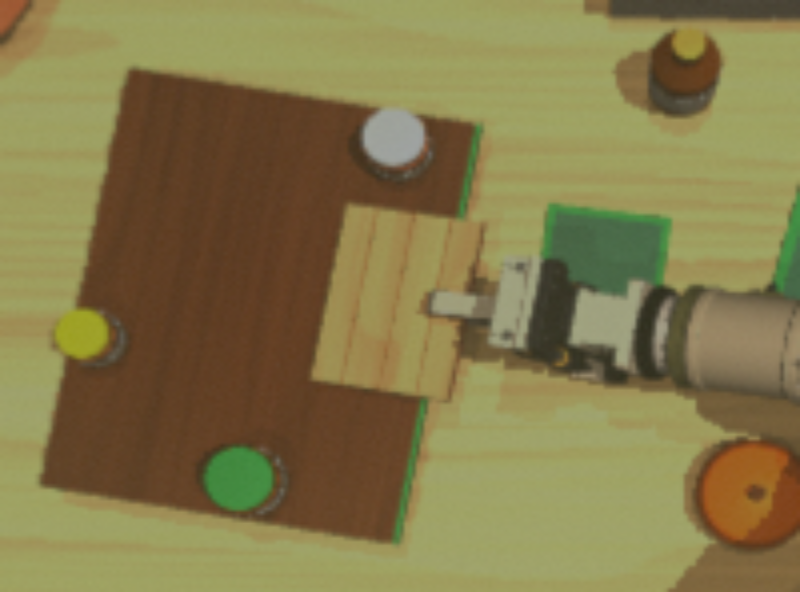

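Emit:
servo_tool(
  steps=[
    [0,0,0,0,0,0],
    [0,0,0,0,0,0],
    [0,0,0,0,0,0],
    [0,0,0,0,0,0],
    [0,0,0,0,0,0],
    [0,0,0,0,0,0],
  ],
  hand=1,
  newtons=50,
)

```text
t: 14.2
position: [0.5239, 0.0508, 0.1166]
tool_rot: [-0.15, 1.579, -0.406]
force: [0.2, -3.7, 6.3]
gripper_width: 0.0099
```

```bash
python3 - <<'E'
from h import *
p,R=cur(); print(w2s(p),R.as_matrix().round(3))
im=snap('top','t12.png')
cv2.imwrite('pics/t12c.png',cv2.resize(im['pixels'][90:250,165:365],None,fx=4,fy=3.7)[:,:,::-1])
snap('wrist','w12.png')
E
```

```text
[ 0.02126961 -0.15785333  0.11662757] [[-0.057  0.153  0.987]
 [-0.341  0.926 -0.163]
 [-0.938 -0.346 -0.001]]
```

View pics/t12c.png

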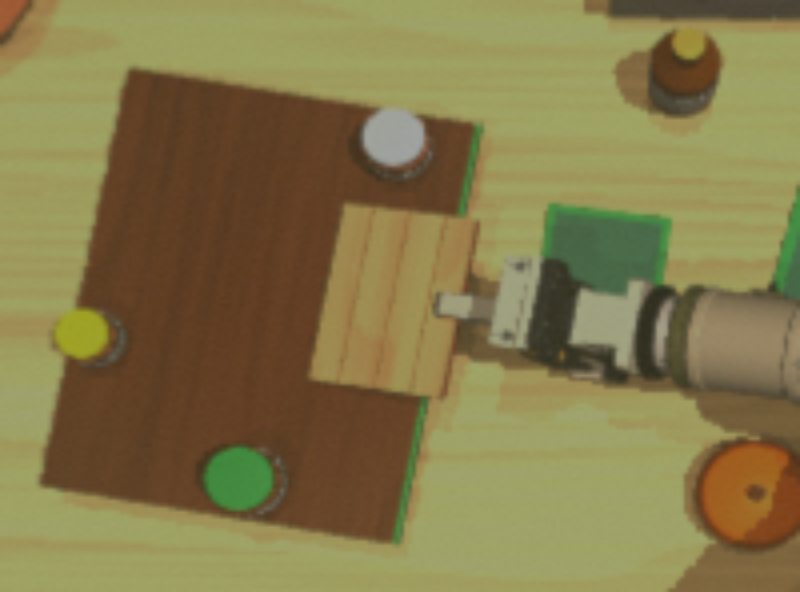

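View pics/w12.png

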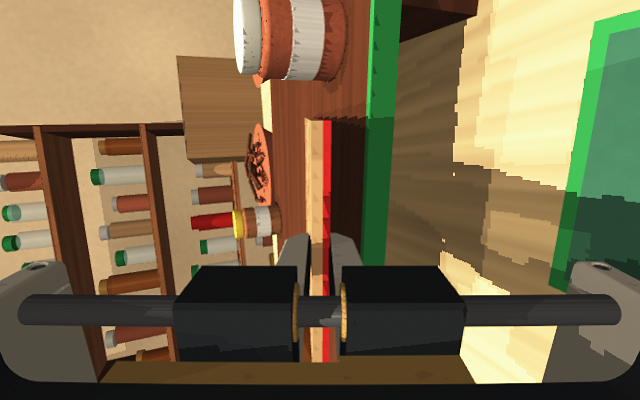

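Gripped: opening 9.9 mm, pads flat on the board, about 23 mm of overlap. Lifting now.

Emit:
servo_tool(
  steps=[
    [-0.06,-0.022,0,0,0,0],
    [-0.12,-0.044,0,0,0,0],
    [-0.15,-0.056,0,0,0,0],
    [-0.15,-0.056,0,0,0,0],
    [-0.15,-0.056,0,0,0,0],
    [-0.15,-0.056,0,0,0,0],
    [-0.15,-0.056,0,0,0,0],
    [-0.12,-0.05,0,0,0,0],
  ],
)

```text
t: 15.1
position: [0.5236, 0.0498, 0.2853]
tool_rot: [-0.153, 1.578, -0.408]
force: [-0.2, -0.5, -0.9]
gripper_width: 0.0094
```

```bash
python3 - <<'E'
from h import *
o=env.get_obs();p,R=cur(); print(w2s(p),o['joint_positions'],o['gripper_width'])
mx=np.array([np.cos(np.radians(-14.3)),np.sin(np.radians(-14.3)),0]);my=np.array([-mx[1],mx[0],0]);M=np.array([.569,-.272,0])
A=s2w(.0205,-.30,.30);delta(p,R,A,R)
R1=frame([0,0,-1],-my);delta(p,R,A,R1)
t=np.radians(-45); 
snap('scene','s13.png')
E
```

```text
[ 0.02109406 -0.15893263  0.28529043] [ 0.89554297  0.73924904 -0.78392164  2.1263847  -1.0186076   0.87591454
 -0.65414498] 0.009397841597606918
shift mm [  35.5 -137.3   -0.8] turn deg [0. 0. 0.] rows 4 share/row [ 0.059 -0.229 -0.001] [0. 0. 0.]
shift mm [  35.5 -137.3   -0.8] turn deg [  3.    4.3 -69.5] rows 9 share/row [ 0.026 -0.102 -0.001] [ 0.0018  0.0026 -0.0429]
```

View pics/s13.png

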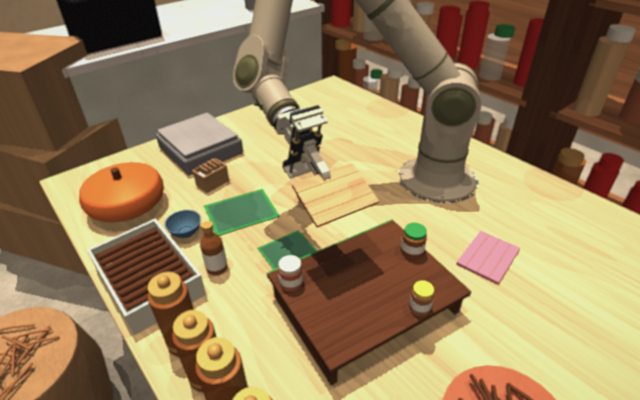

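Emit:
servo_tool(
  steps=[
    [0.034,-0.131,0,0,0,0],
    [0.034,-0.131,0,0,0,0],
    [0.034,-0.131,0,0,0,0],
    [0.034,-0.131,0,0,0,0],
    [0.034,-0.131,0,0,0,0],
    [0.034,-0.131,0,0,0,0],
    [0.034,-0.131,0,0,0,0],
    [0,0,0,0,0,-0.02],
  ],
)

```text
t: 15.95
position: [0.5006, -0.0938, 0.296]
tool_rot: [-0.198, 1.581, -0.462]
force: [-0.1, 0.2, -2.1]
gripper_width: 0.0098
```

Emit:
servo_tool(
  steps=[
    [0,0,0,0,0,-0.03],
    [0,0,0,0,0,-0.04],
    [0,0,0,0,0,-0.04],
    [0,0,0,0,0,-0.04],
    [0,0,0,0,0,-0.04],
    [0,0,0,0,0,-0.04],
    [0,0,0,0,0,-0.04],
    [0,0,0,0,0,-0.04],
  ],
)

```text
t: 16.75
position: [0.5007, -0.0901, 0.299]
tool_rot: [-0.987, 1.393, -1.203]
force: [-0.6, 0.7, -1.1]
gripper_width: 0.0092
```

Emit:
servo_tool(
  steps=[
    [0,0,0,0,0,-0.04],
    [0,0,0,0,0,-0.015],
    [0,0,0,0,0,0],
    [0,0,0,0,0,0],
  ],
)

```text
t: 17.15
position: [0.5004, -0.0895, 0.2982]
tool_rot: [-1.123, 1.333, -1.322]
force: [-1.2, 1.2, -0.9]
gripper_width: 0.0095
```

```bash
cat >> h.py <<'E'
ma=np.radians(-14.3)
mx=np.array([np.cos(ma),np.sin(ma),0]);my=np.array([-mx[1],mx[0],0]);M=np.array([.569,-.272,0])
def m2w(x,y,z): return M+mx*x+my*y+np.array([0,0,z])
def w2m(p): d=np.array(p)-M; return np.array([d@mx,d@my,d[2]])
E
python3 - <<'E'
from h import *
o=env.get_obs();p,R=cur(); print(p,w2m(p),o['joint_positions'],o['gripper_width']);print(R.as_matrix().round(3))
R1=frame([0,0,-1],-my);delta(p,R,m2w(0,.10,.30),R1)
snap('scene','s14.png');snap('wrist','w14.png')
E
```

```text
[ 0.50039136 -0.08954701  0.29817897] [-0.11154855  0.15985355  0.29817897] [ 0.3004521   0.28148193 -0.29228789  2.00203159  0.09467063  0.87231638
 -1.77613219] 0.00953799033758251
[[-0.163 -0.001  0.987]
 [-0.987  0.008 -0.163]
 [-0.007 -1.    -0.002]]
shift mm [ 69.2  -2.5 106. ] turn deg [ 0.1  4.9 -0.4] rows 3 share/row [ 0.154 -0.006  0.236] [ 0.0002  0.0091 -0.0008]
```

View pics/s14.png

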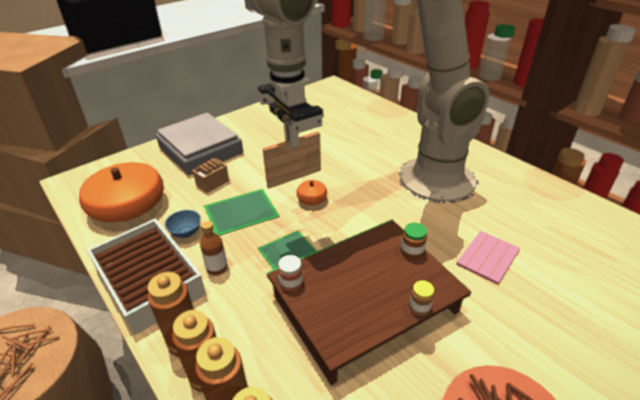

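View pics/w14.png

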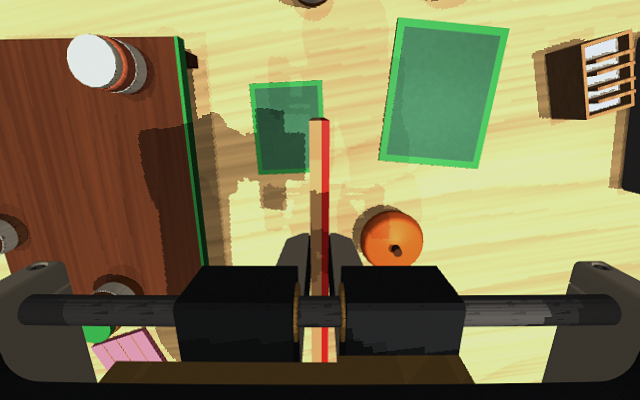

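Wrist view: the board hangs on edge between the pads (x≈310–328), red facing the mat side. Now moving next to the mat and tilting on.

Emit:
servo_tool(
  steps=[
    [0.08,0,0.118,0,0,0],
    [0.08,0,0.118,0,0,0],
    [0.08,0,0.118,0,0,0],
    [0.08,0,0.118,0,0,0],
    [0.08,0,0.118,0,0,0],
    [0.06,0,0.118,0,0.027,0],
    [0,0,0,0,0,-0.02],
    [0,0,0,0,0,-0.04],
  ],
)

```text
t: 18.05
position: [0.5932, -0.1807, 0.2974]
tool_rot: [-1.232, 1.325, -1.526]
force: [0.3, 0.0, -1.8]
gripper_width: 0.0093
```

Emit:
servo_tool(
  steps=[
    [0,0,0,0,0,-0.04],
    [0,0,0,0,0,-0.04],
    [0,0,0,0,0,-0.04],
    [0,0,0,0,0,-0.03],
    [0,0,0,0,0,0],
  ],
)

```text
t: 18.55
position: [0.5944, -0.1731, 0.2954]
tool_rot: [-1.629, 1.071, -1.829]
force: [0.3, 1.6, -1.2]
gripper_width: 0.0094
```

```bash
python3 - <<'E'
from h import *
o=env.get_obs();p,R=cur(); print(p,w2m(p),o['joint_positions'],o['gripper_width']);print(R.as_matrix().round(3))
for th in (45,36):
    t=np.radians(th); R1=frame(-np.cos(t)*my-np.sin(t)*np.array([0,0,1]),-my*np.sin(t)+np.array([0,0,1])*np.cos(t));delta(p,R,p,R1)
E
```

```text
[ 0.5944076  -0.17312089  0.29538488] [1.97323040e-04 1.02091061e-01 2.95384882e-01] [-0.1084824   0.50878427 -0.00533138  1.80451075  0.66182426  1.18652065
 -2.29673509] 0.009441139535157796
[[-0.19  -0.153  0.97 ]
 [-0.771 -0.589 -0.243]
 [ 0.608 -0.794 -0.006]]
shift mm [0. 0. 0.] turn deg [ 0.1  0.4 -7.5] rows 1 share/row [0. 0. 0.] [ 0.0007  0.0022 -0.0419]
shift mm [0. 0. 0.] turn deg [  0.1   0.4 -16.5] rows 3 share/row [0. 0. 0.] [ 0.0002  0.0007 -0.0306]
```

Emit:
servo_tool(
  steps=[
    [0,0,0,0,0,-0.03],
    [0,0,0,0,0,-0.03],
    [0,0,0,0,0,-0.02],
    [0,0,0,0,0,0],
    [0,0,0,0,0,0],
  ],
)

```text
t: 19.05
position: [0.5938, -0.1767, 0.2977]
tool_rot: [-1.826, 0.906, -1.989]
force: [-0.5, -0.2, -1.5]
gripper_width: 0.0095
```

```bash
python3 - <<'E'
from h import *
o=env.get_obs();p,R=cur(); print(p,w2m(p),o['joint_positions'],o['gripper_width']);print(R.as_matrix().round(3))
th=38;t=np.radians(th); R1=frame(-np.cos(t)*my-np.sin(t)*np.array([0,0,1]),-my*np.sin(t)+np.array([0,0,1])*np.cos(t));delta(p,R,p,R1)
# far edge at mat
d=R1.as_matrix()[:,1]; n=R1.as_matrix()[:,0]
for z in (.05,.003): 
  F=m2w(0,-.055,z); T=F-.106*d+.005*n; print(w2m(T)); delta(p,R1,T,R1)
im=snap('scene','s15.png');snap('wrist','w15.png')
E
```

```text
[ 0.59379426 -0.17668467  0.29771599] [0.00048323 0.09848621 0.29771599] [-0.22607529  0.58822172  0.06035988  1.81434458  0.79756344  1.31266865
 -2.43792645] 0.009493576249455224
[[-0.153 -0.197  0.968]
 [-0.601 -0.759 -0.249]
 [ 0.784 -0.62  -0.002]]
shift mm [0. 0. 0.] turn deg [ 0.2  0.  -0.3] rows 1 share/row [0. 0. 0.] [ 0.001   0.0002 -0.0019]
[-1.83220013e-17  2.54508325e-02  1.19200170e-01]
shift mm [-95.7 167.5  -0.5] turn deg [0. 0. 0.] rows 5 share/row [-0.128  0.223 -0.001] [0. 0. 0.]
[-1.83220013e-17  2.54508325e-02  7.22001702e-02]
shift mm [-132.7  196.4   -0.5] turn deg [0. 0. 0.] rows 6 share/row [-0.147  0.218 -0.001] [0. 0. 0.]
```

View pics/s15.png

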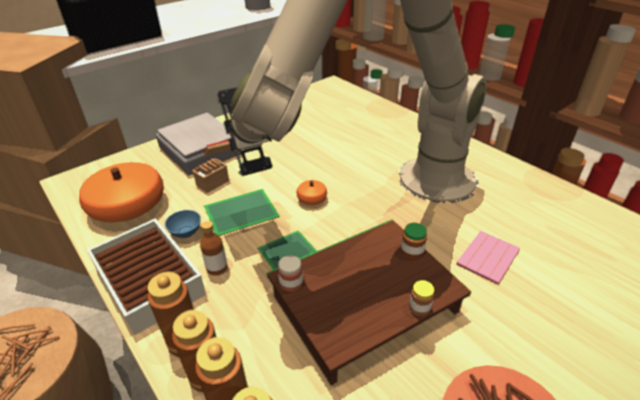

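View pics/w15.png

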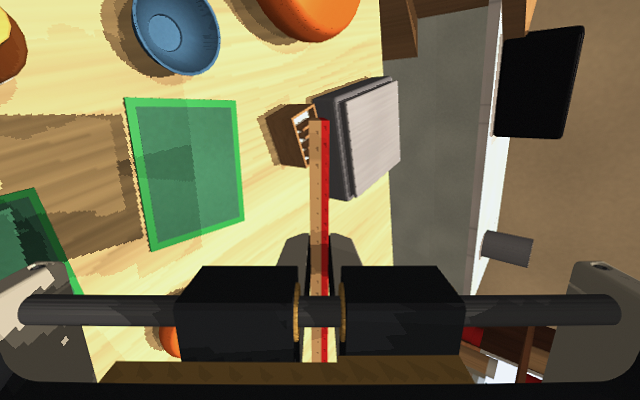

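```bash
python3 - <<'E'
from h import *
im=wrist_im()
w=onplane(im,[(124,98),(236,101),(244,219),(152,250)],.003);print(w.round(3),w.mean(0),[w2m(x).round(3) for x in w])
E
```

```text
[[ 0.682 -0.224  0.003]
 [ 0.644 -0.371  0.003]
 [ 0.464 -0.323  0.003]
 [ 0.5   -0.18   0.003]] [ 0.57247275 -0.27432613  0.003     ] [array([0.097, 0.075, 0.003]), array([ 0.098, -0.077,  0.003]), array([-0.089, -0.075,  0.003]), array([-0.09 ,  0.072,  0.003])]
```

Emit:
servo_tool(
  steps=[
    [-0.08,0.14,0.002,0,0,0],
    [-0.08,0.14,0.002,0,0,0],
    [-0.08,0.14,0.002,0,0,0],
    [-0.08,0.14,0.002,0,0,0],
    [-0.08,0.14,0.002,0,0,0],
    [-0.08,0.14,0,0,0,0],
    [-0.08,0.14,0,0,0,0],
    [-0.06,0.11,0,0,0,0],
  ],
)

```text
t: 20.0
position: [0.5777, -0.2458, 0.1233]
tool_rot: [-1.825, 0.903, -1.991]
force: [-0.3, 0.8, -1.6]
gripper_width: 0.0096
```

Emit:
servo_tool(
  steps=[
    [0,0,0,0,0,0],
    [0,0,0,0,0,0],
  ],
)

```text
t: 20.2
position: [0.5781, -0.2448, 0.1244]
tool_rot: [-1.827, 0.901, -1.991]
force: [0.7, 0.4, -1.2]
gripper_width: 0.0097
```

```bash
python3 - <<'E'
from h import *
o=env.get_obs();p,R=cur(); print(p,w2m(p),o['joint_positions'],o['gripper_width'],o['force']);print(R.as_matrix().round(3))
R1=R
d=R1.as_matrix()[:,1]; n=R1.as_matrix()[:,0]
print('far edge',w2m(p+.106*d-.005*n))
F=m2w(0.002,-.055,.005); T=F-.106*d+.005*n; print(w2m(T)); delta(p,R1,T,R1)
im=snap('scene','s16.png')
cv2.imwrite('pics/s16c.png',cv2.resize(im['pixels'][80:280,130:350],None,fx=3,fy=3)[:,:,::-1])
im=snap('top','t16.png')
cv2.imwrite('pics/t16c.png',cv2.resize(im['pixels'][80:260,290:490],None,fx=3.3,fy=3.3)[:,:,::-1])
E
```

```text
[ 0.57809503 -0.24479143  0.12443254] [0.00209273 0.028612   0.12443254] [-0.24644179  0.8275575   0.2492008   1.94995168  0.88281604  0.9317173
 -2.61095597] 0.009726980496023134 [ 0.66473579  0.40476919 -1.22681848]
[[-0.152 -0.195  0.969]
 [-0.599 -0.762 -0.247]
 [ 0.786 -0.618 -0.001]]
far edge [ 0.00199367 -0.05163836  0.05500005]
[0.00209906 0.02525036 0.07443249]
shift mm [-37.2  33.5   0.1] turn deg [0. 0. 0.] rows 2 share/row [-0.124  0.112  0.   ] [0. 0. 0.]
```

View pics/s16c.png

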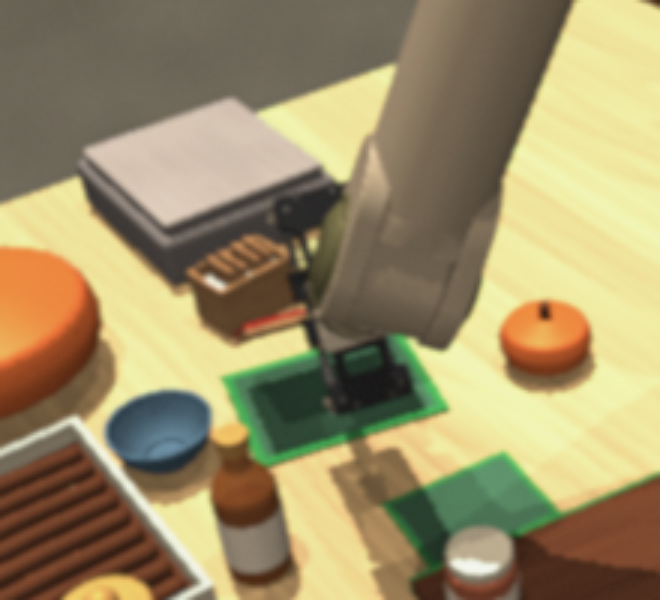

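View pics/t16c.png

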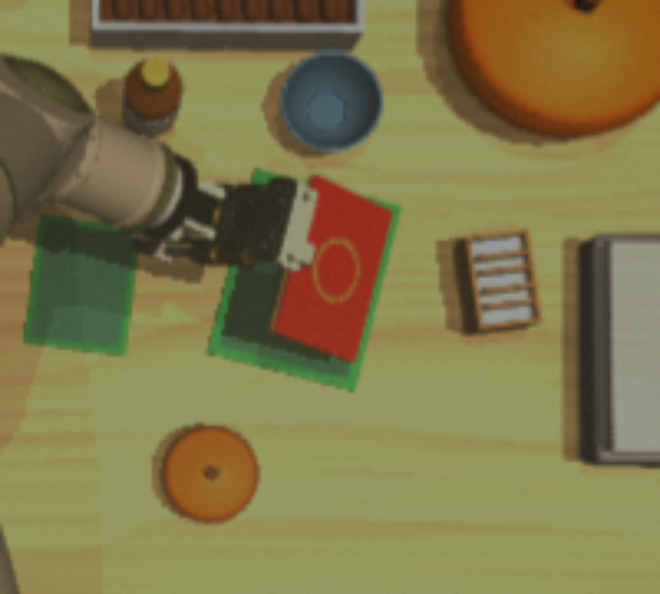

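Top view: red with the brass ring is up, and the board is over the larger mat. Joint 7 is near its limit (-2.61), so I'll steepen the tool slightly and yaw about 2.5° before lowering.

```bash
python3 - <<'E'
from h import *
p,R=cur()
a=np.radians(2.5);th=np.radians(44)
bx=Ro.from_rotvec([0,0,a]).apply(mx);by=np.array([-bx[1],bx[0],0]);z=np.array([0,0,1])
R1=frame(-np.cos(th)*by-np.sin(th)*z,-by*np.sin(th)+z*np.cos(th))
d=R1.as_matrix()[:,1]; n=R1.as_matrix()[:,0]
for zz in (.05,.010,.004):
    F=M+.002*mx-.055*by+zz*z; T=F-.106*d+.005*n; print(w2m(T)); delta(p,R,T,R1); delta(p,R1,T,R1)
E
```

```text
[0.00122459 0.01775981 0.12723049]
shift mm [ 8.8  7.4 -1.2] turn deg [ 1.9 -1.6  5.8] rows 1 share/row [ 0.059  0.049 -0.008] [ 0.0104 -0.0091  0.0321]
shift mm [ 9.5  6.4 -1.7] turn deg [0. 0. 0.] rows 1 share/row [ 0.063  0.043 -0.011] [0. 0. 0.]
[0.00122459 0.01775981 0.08723049]
shift mm [-22.6  32.1  -1.2] turn deg [ 1.9 -1.6  5.8] rows 1 share/row [-0.151  0.214 -0.008] [ 0.0104 -0.0091  0.0321]
shift mm [-19.3  34.2  -1.7] turn deg [0. 0. 0.] rows 1 share/row [-0.128  0.228 -0.011] [0. 0. 0.]
[0.00122459 0.01775981 0.08123049]
shift mm [-27.3  35.9  -1.2] turn deg [ 1.9 -1.6  5.8] rows 2 share/row [-0.091  0.12  -0.004] [ 0.0052 -0.0045  0.0161]
shift mm [-23.6  38.4  -1.7] turn deg [0. 0. 0.] rows 2 share/row [-0.079  0.128 -0.006] [0. 0. 0.]
```

Emit:
servo_tool(
  steps=[
    [0,0,0,0.0052,-0.0045,0.016],
    [0,0,0,0.0052,-0.0045,0.016],
    [-0.026,0.046,-0.004,0,0,0],
    [-0.026,0.046,-0.004,0,0,0],
    [-0.026,0.046,-0.004,0,0,0],
    [-0.026,0.046,0,0,0,0],
    [-0.026,0.046,0,0,0,0],
    [0,0,0,0,0,0],
  ],
)

```text
t: 21.1
position: [0.5735, -0.2554, 0.0848]
tool_rot: [-1.757, 0.925, -1.902]
force: [-1.0, -0.6, -1.5]
gripper_width: 0.0097
```

```bash
python3 - <<'E'
from h import *
o=env.get_obs();p,R=cur(); print(p,w2m(p),o['joint_positions'],o['gripper_width'],o['force']);print(R.as_matrix().round(3))
d=R.as_matrix()[:,1]; n=R.as_matrix()[:,0]
print('far edge',w2m(p+.106*d-.005*n), 'down 6mm in tool',R.inv().apply([0,0,-.006])/.15)
im=snap('top','t17.png')
cv2.imwrite('pics/t17c.png',cv2.resize(im['pixels'][80:260,290:490],None,fx=3.3,fy=3.3)[:,:,::-1])
E
```

```text
[ 0.57352249 -0.25541492  0.08477606] [0.00028587 0.01718825 0.08477606] [-0.23249323  0.84914115  0.29277128  1.99787139  0.90025171  0.7494259
 -2.59483328] 0.009699086695103054 [-0.96252974 -0.5987881  -1.53857218]
[[-0.139 -0.149  0.979]
 [-0.678 -0.706 -0.204]
 [ 0.722 -0.692 -0.003]]
far edge [ 0.00326175 -0.0557985   0.00780153] down 6mm in tool [-0.02887065  0.02768517  0.00013038]
```

View pics/t17c.png

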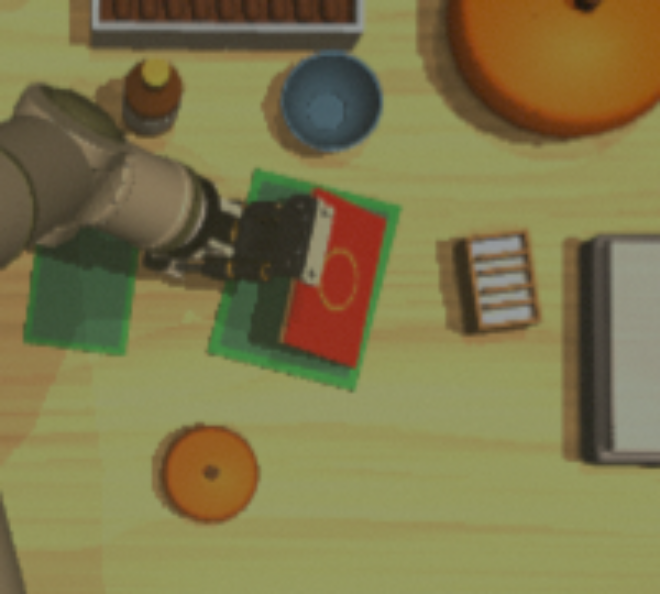

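```bash
python3 - <<'E'
from h import *
im=env.get_image('top')
g=lambda u,v:(290+u/3.3-.35,80+v/3.3-.35)
w=onplane(im,[g(387,222),g(352,367)],.012);print([w2m(x).round(4) for x in w])
w=onplane(im,[g(400,207),g(353,390)],.003);print('mat',[w2m(x).round(4) for x in w])
w=onplane(im,[g(340,278)],.05);print('ring',[w2m(x).round(4) for x in w])
for k in (.105,.11,.115,.12):
    p,R=cur();A=R.as_matrix();print(k,[w2m(p+k*A[:,1]+s*.005*A[:,0]).round(4) for s in(-1,1)], proj(im,[p+(k-.055)*A[:,1]+.005*A[:,0]]),'ring seen',g(340,278))
E
```

```text
[array([ 0.0733, -0.0642,  0.012 ]), array([-0.0741, -0.0662,  0.012 ])]
mat [array([ 0.093 , -0.0741,  0.003 ]), array([-0.0947, -0.0739,  0.003 ])]
ring [array([ 0.0011, -0.0291,  0.05  ])]
0.105 [array([ 0.0034, -0.0546,  0.009 ]), array([ 0.0037, -0.0615,  0.0162])] [[390.74946385 162.83004269]] ring seen (392.680303030303, 163.89242424242425)
0.11 [array([ 0.0035, -0.0582,  0.0055]), array([ 0.0039, -0.0651,  0.0127])] [[391.70497325 163.23078926]] ring seen (392.680303030303, 163.89242424242425)
0.115 [array([ 0.0037, -0.0618,  0.002 ]), array([ 0.004 , -0.0687,  0.0092])] [[392.6565911  163.62988514]] ring seen (392.680303030303, 163.89242424242425)
0.12 [array([ 0.0038, -0.0654, -0.0014]), array([ 0.0042, -0.0723,  0.0058])] [[393.60434187 164.02734083]] ring seen (392.680303030303, 163.89242424242425)
```

Emit:
servo_tool(
  steps=[
    [-0.023,-0.024,0,0,0,0],
    [-0.023,-0.024,0,0,0,0],
    [-0.005,0.005,0,0,0,0],
    [0,0,0,0,0,0],
  ],
)

```text
t: 21.6
position: [0.5762, -0.2451, 0.0849]
tool_rot: [-1.753, 0.926, -1.902]
force: [-0.0, 0.6, -0.6]
gripper_width: 0.0096
```

Emit:
servo_tool(
  steps=[
    [0,0,0,0,0,0],
    [0,0,0,0,0,0],
    [0,0,0,0,0,0],
  ],
  hand=0.75,
  newtons=20,
)

```text
t: 21.9
position: [0.5758, -0.2457, 0.0849]
tool_rot: [-1.753, 0.927, -1.903]
force: [-0.5, 0.4, 0.8]
gripper_width: 0.0223
```

```bash
python3 - <<'E'
from h import *
o=env.get_obs();p,R=cur(); print(p,w2m(p),o['joint_positions'],o['gripper_width'],o['force'])
im=snap('top','t18.png')
cv2.imwrite('pics/t18c.png',cv2.resize(im['pixels'][80:260,290:490],None,fx=3.3,fy=3.3)[:,:,::-1])
snap('wrist','w18.png')
E
```

```text
[ 0.57575032 -0.24574736  0.0849086 ] [5.67887683e-05 2.71065478e-02 8.49086050e-02] [-0.24426704  0.84824801  0.28818561  1.99394989  0.88630952  0.75811131
 -2.59526036] 0.022329208221515143 [-0.49987462  0.41423863  0.84460194]
```

View pics/t18c.png

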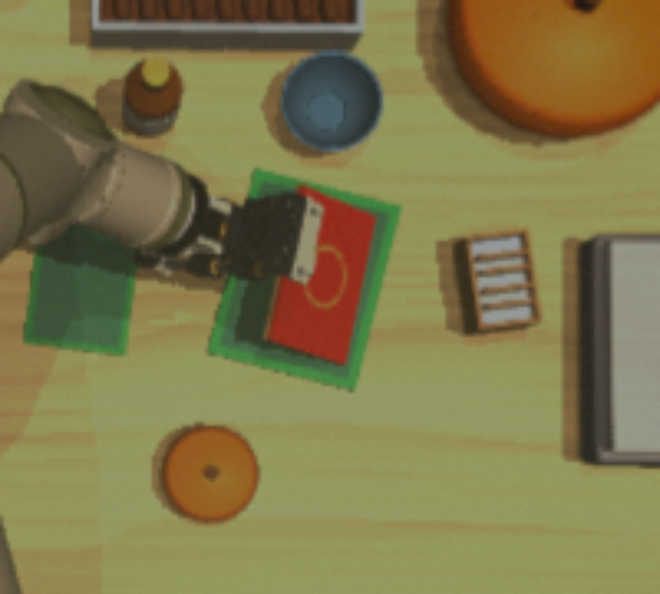

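View pics/w18.png

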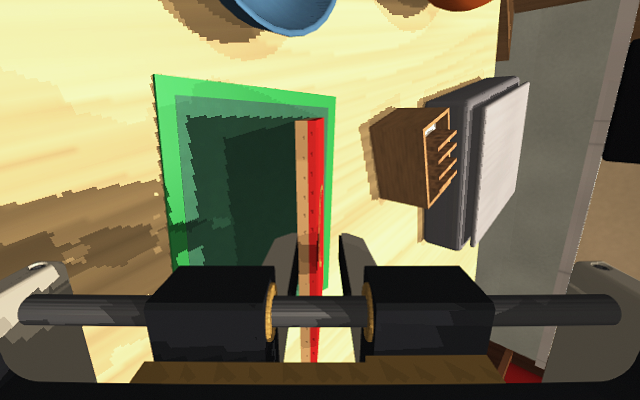

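Emit:
servo_tool(
  steps=[
    [0,0,0,0,0,0],
    [0,0,0,0,0,0],
    [0,0,0,0,0,0],
    [0,0,0,0,0,0],
  ],
  hand=0.55,
)

```text
t: 22.4
position: [0.5757, -0.2456, 0.0848]
tool_rot: [-1.753, 0.927, -1.903]
force: [-0.2, 0.2, -0.9]
gripper_width: 0.0411
```

```bash
python3 - <<'E'
from h import *
o=env.get_obs();p,R=cur(); print(p,w2m(p),o['gripper_width'],o['force'])
A=R.as_matrix(); g=o['gripper_width']/2
for nm,h in (('in',g),('back',g+.0175)): print(nm,w2m(p+.019*A[:,1]-h*A[:,0]))
im=snap('top','t19.png')
cv2.imwrite('pics/t19c.png',cv2.resize(im['pixels'][80:260,290:490],None,fx=3.3,fy=3.3)[:,:,::-1])
snap('wrist','w19.png')
print(R.inv().apply([0,0,-.1]),R.inv().apply(my*.1))
E
```

```text
[ 0.57570949 -0.24556214  0.08476375] [-2.85284757e-05  2.72759426e-02  8.47637454e-02] 0.04113307331717896 [-0.24453953  0.24042968 -0.89275223]
in [-9.94578235e-05  2.78496520e-02  5.67700272e-02]
back [-0.00064837  0.03997442  0.04416294]
[-0.07204052  0.06935515  0.00016394] [-0.06928437 -0.0719773   0.00435246]
```

View pics/t19c.png

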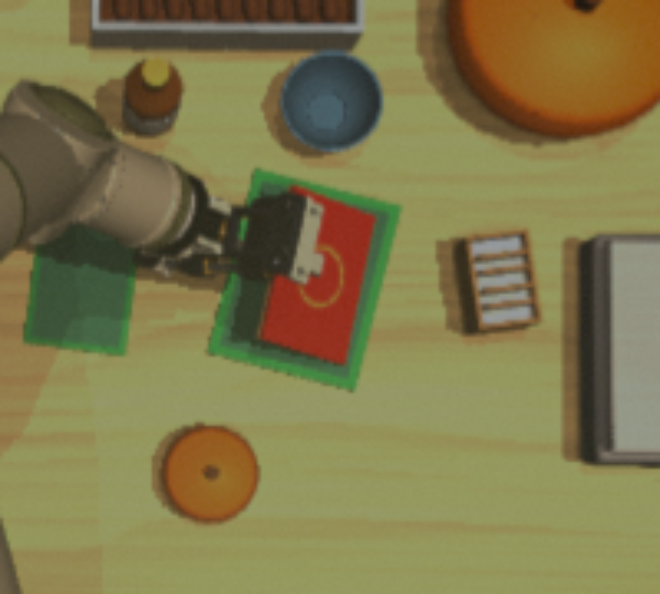

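View pics/w19.png

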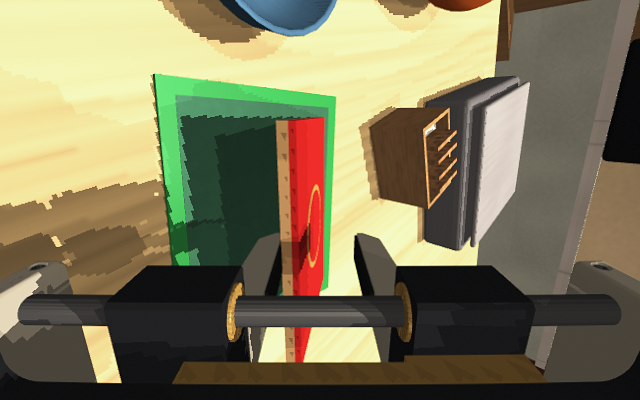

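Emit:
servo_tool(
  steps=[
    [-0.035,0.018,0,0,0,0.005],
    [-0.035,0.018,0,0,0,0.005],
    [-0.035,0.018,0,0,0,0.005],
    [-0.035,0.018,0,0,0,0.005],
    [-0.035,0.018,0,0,0,0],
    [-0.03,0.016,0,0,0,0],
    [0,0,0,0,0,0],
  ],
)

```text
t: 23.2
position: [0.5779, -0.2341, 0.0511]
tool_rot: [-1.705, 0.97, -1.862]
force: [-0.4, 0.1, -0.2]
gripper_width: 0.0419
```

```bash
python3 - <<'E'
from h import *
o=env.get_obs();p,R=cur(); print(p,w2m(p),o['gripper_width'],o['force'],o['joint_positions'][6])
A=R.as_matrix(); g=o['gripper_width']/2;print(A.round(3))
for nm,h in (('in',g),('back',g+.0175)): print(nm,w2m(p+.019*A[:,1]-h*A[:,0]))
im=snap('top','t20.png')
cv2.imwrite('pics/t20c.png',cv2.resize(im['pixels'][80:260,290:490],None,fx=3.3,fy=3.3)[:,:,::-1])
snap('wrist','w20.png')
print(R.inv().apply([0,0,-.1]),R.inv().apply(my*.1))
E
```

```text
[ 0.57792193 -0.23406368  0.05105858] [-0.00072475  0.0389646   0.05105858] 0.041933434128403946 [-0.36004866  0.08464618 -0.23640747] -2.5963236316640566
[[-0.148 -0.139  0.979]
 [-0.722 -0.661 -0.204]
 [ 0.676 -0.737 -0.003]]
in [-0.0009155   0.0415837   0.02288577]
back [-0.00152032  0.05447313  0.01106432]
[-0.06755114  0.07373449  0.00026304] [-0.07365391 -0.06749318  0.00444649]
```

View pics/t20c.png

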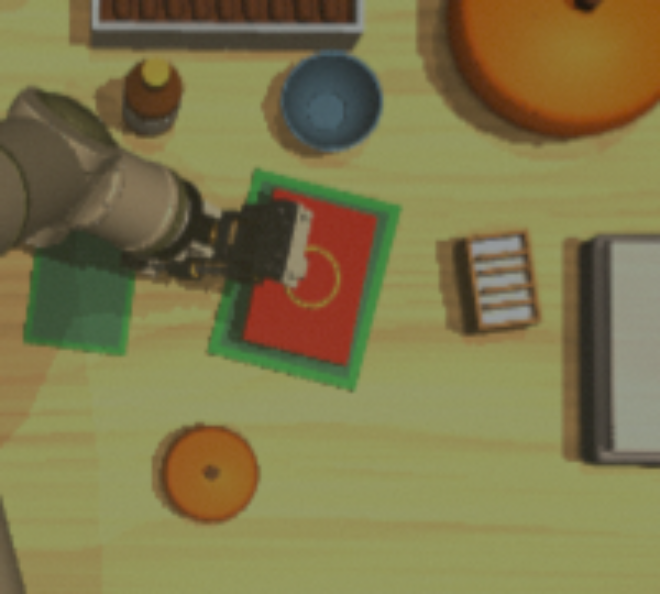

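View pics/w20.png

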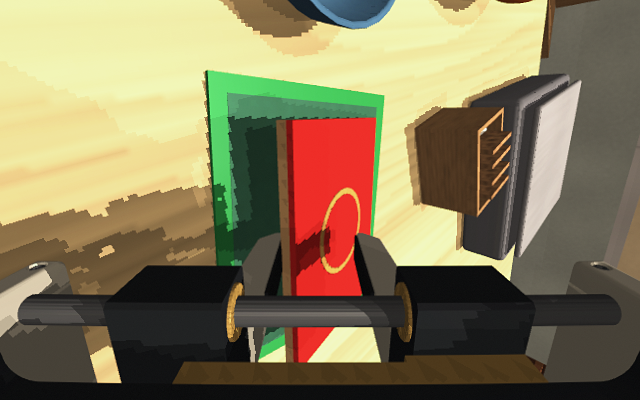

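Emit:
servo_tool(
  steps=[
    [-0.018,0.02,0,0,0,0],
    [-0.03,-0.027,0,0,0,0],
    [-0.03,-0.027,0,0,0,0],
    [-0.03,-0.027,0,0,0,0],
    [-0.03,-0.027,0,0,0,0],
    [-0.03,-0.027,0,0,0,0],
    [-0.03,-0.027,0,0,0,0],
    [0,0,0,0,0,0],
  ],
)

```text
t: 24.1
position: [0.586, -0.1979, 0.0475]
tool_rot: [-1.703, 0.969, -1.862]
force: [0.4, 0.3, -0.2]
gripper_width: 0.0418
```

```bash
python3 - <<'E'
from h import *
o=env.get_obs();p,R=cur(); print(p,w2m(p),o['gripper_width'],o['force'],o['joint_positions'][6])
A=R.as_matrix(); g=o['gripper_width']/2
for nm,h in (('in',g),('back',g+.0175)): print(nm,w2m(p+.019*A[:,1]-h*A[:,0]))
im=snap('top','t21.png')
cv2.imwrite('pics/t21c.png',cv2.resize(im['pixels'][80:260,290:490],None,fx=3.3,fy=3.3)[:,:,::-1])
snap('wrist','w21.png')
E
```

```text
[ 0.58597367 -0.1979174   0.04747516] [-0.00185057  0.07597969  0.04747516] 0.041770212492200164 [ 0.42152163  0.29101864 -0.21288418] -2.598427079099083
in [-0.00200454  0.07856839  0.01935999]
back [-0.00260114  0.09147004  0.00755146]
```

View pics/t21c.png

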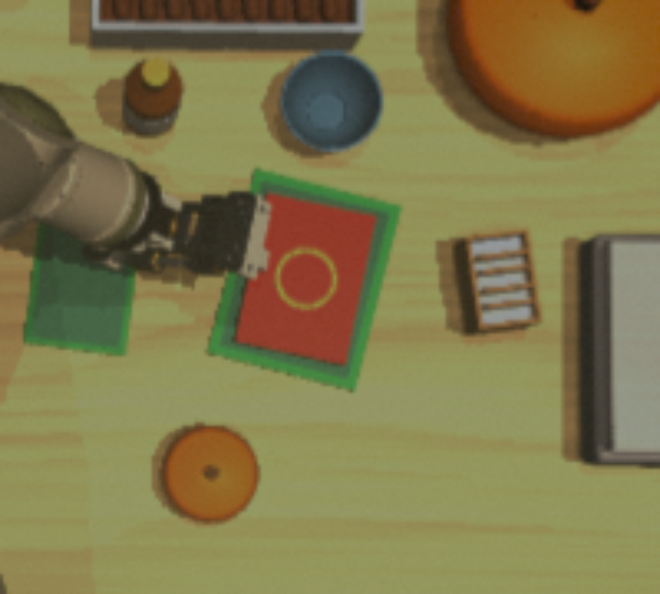

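View pics/w21.png

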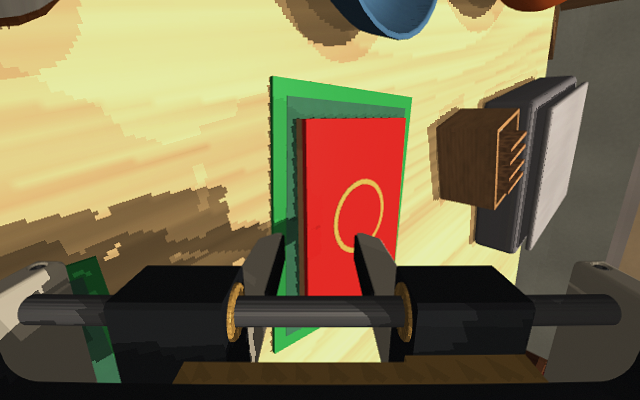

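Emit:
servo_tool(
  steps=[
    [-0.05,-0.045,0,0,0,0],
    [0.06,-0.065,0,0,0,0],
    [0.11,-0.12,0,0,0,0],
    [0.15,-0.16,0,0,0,0],
    [0.15,-0.16,0,0,0,0],
    [0.15,-0.16,0,0,0,0],
    [0.1,-0.1,0,0,0,0],
    [0,0,0,0,0,0],
  ],
)

```text
t: 25.0
position: [0.588, -0.1921, 0.209]
tool_rot: [-1.698, 0.969, -1.867]
force: [0.5, -0.3, -0.9]
gripper_width: 0.0418
```

```bash
python3 - <<'E'
from h import *
o=env.get_obs();p,R=cur(); print(p,w2m(p),o['force'],o['qvel'].round(3))
im=snap('top','t22.png');hsv=cv2.cvtColor(im['pixels'],cv2.COLOR_RGB2HSV)
r=cv2.inRange(hsv,(0,150,70),(6,255,255))|cv2.inRange(hsv,(172,150,70),(180,255,255)); r[:160//2]=0; r[:, :330]=0;r[:,430:]=0
r=cv2.morphologyEx(r,cv2.MORPH_CLOSE,np.ones((9,9)))
cs,_=cv2.findContours(r,cv2.RETR_EXTERNAL,cv2.CHAIN_APPROX_NONE);k=max(cs,key=cv2.contourArea)
w=onplane(im,k[:,0],.013);q=cv2.minAreaRect((w[:,:2]*1000).astype(np.float32));print(q,w2m([q[0][0]/1e3,q[0][1]/1e3,.013]))
cv2.imwrite('pics/t22c.png',cv2.resize(im['pixels'][80:260,165:485],None,fx=2.4,fy=2.4)[:,:,::-1]);snap('scene','s22.png')
E
```

```text
[ 0.58800618 -0.19208247  0.20902461] [-0.00132227  0.08213585  0.20902461] [ 0.53395713 -0.33444306 -0.91926888] [-0.003  0.051 -0.011  0.029  0.003 -0.048 -0.035]
((567.9267578125, -271.74713134765625), (108.52716064453125, 148.18467712402344), 78.22660827636719) [-1.10244687e-03 -2.00560586e-05  1.30000000e-02]
```

View pics/t22c.png

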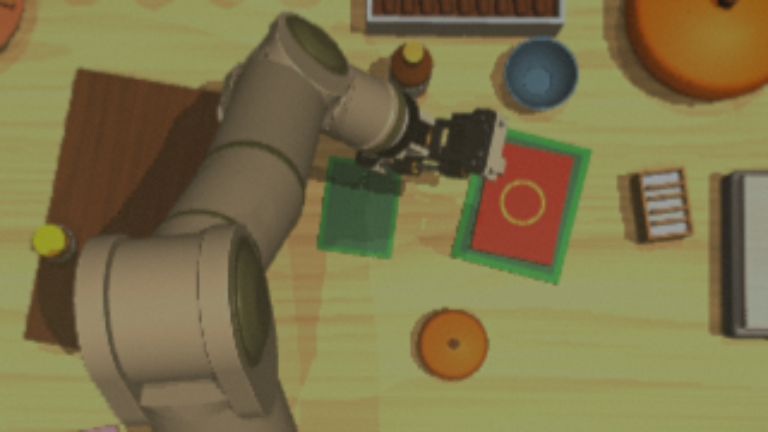

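View pics/s22.png

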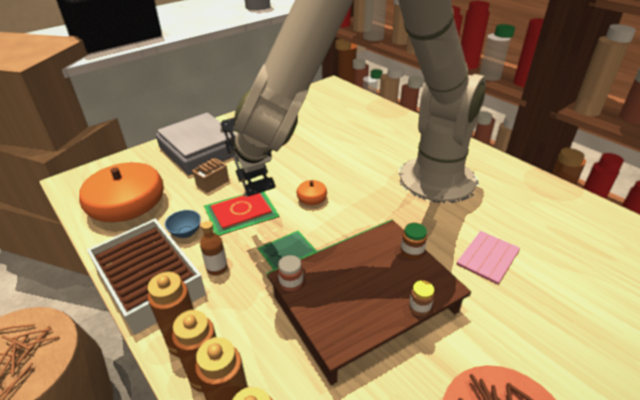

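Emit:
servo_tool(
  steps=[
    [0,0,0,0,0,0],
    [0,0,0,0,0,0],
    [0,0,0,0,0,0],
    [0,0,0,0,0,0],
  ],
)

```text
t: 25.5
position: [0.5871, -0.1914, 0.2046]
tool_rot: [-1.705, 0.97, -1.863]
force: [-1.0, -0.3, -0.9]
gripper_width: 0.0416
```

```bash
python3 -c "
from bench import env
print(env.get_obs()['t'],env.close_job())"
```

```text
the job is handed in; nothing more can be done
25.5 None
```

The board is lying flat on the larger green mat, red side up, and I handed the job in at 25.5 s. No verdict is reported, so the results below are my own measurements.

- **What I did:** I pushed the board from behind with both open fingertips until it stuck out about 41 mm over the green edge, squared to the step. I then took it by the overhanging edge with one finger underneath, lifted it and turned it over in the air. I set the far edge on the mat and let the near edge down on the lower finger.
- **Final check:** The last top picture puts the board about 1 mm from the mat's centre, with its long sides about 2.5° off the mat's. The arm was clear, with the TCP at 0.20 m.
- **Bystanders:** In the last pictures the bowl, bottle, gourd, packet box and jars stand where they were, though I judged this by eye and did not re-measure them. The arm hid some jars in the top view, but all three were upright in the scene view.
- **Things that disagreed:**
  - The wrist and top cameras differed by up to about 8 mm on the step points.
  - The board slid back about 12 mm as the grip closed, so the grip was about 17 mm deep instead of the 27 mm I planned. I allowed for this when lowering it.
  - Joint 7 came within about 0.02 rad of its limit, so I steepened the tool slightly before laying the board down.

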